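# Load the clamshell test fixture and latch its lid

### The arm

A 6-joint arm with a two-finger parallel gripper is mounted at the origin on the work surface. World frame = base frame: x ahead of the robot, y to its left, z up, the work surface at z = 0. Lengths are in m, angles in rad, forces in N, time in s.
With the tool pointing down it reaches from about 0.35 to 0.975 m from the base axis. Payload 4.9 kg.
Tool frame: the origin (TCP) lies at the very end of the fingers, on their centre line; the grasp point (between the pads) lies ctrl.hold_point_z behind it (ctrl.hold_point_z is the distance from the TCP to the grasp point, in m); z points along the fingers, y is the line along which they close (so a half turn about z gives the same grasp; the last joint's range is limited). The gripper opens to 85 mm and grips with 20 to 120 N. Pads are 22 mm wide; open, the fingers measure 114 mm over their backs; the gripper's body (76 mm by 85 mm) begins 54 mm behind the grasp point. The pads swing forward as they close: fully open they stand 13 mm farther back than shut.
Start: joints at [1.171, 0.053, 1.613, -0, 1.476, -0.119], TCP at [0.173, 0.601, 0.231] pointing down, gripper open.
Joint ranges: [-3.01, 3.01], [-1.01, 2.22], [0.06, 2.58], [-1.02, 4.17], [0.09, 2.62], [-3.14, 3.14]. Speed limits (rad/s): [2.57, 2.57, 3.14, 3.14, 3.14, 3.14].

### API

Orientations are given as a rotation vector (axis times angle).
In Python, from station import ctrl gives the robot as it stands. The module is installed in compiled form; this text tells all that it offers.
- The arm moves only by the tool jog_arm, never from a script. Its argument "deltas" is a list of rows, each a list of 3 entries, a list of its own where there are three numbers: the closure, from -1 (fully open) to 1 (shut), then the shift along the world's x, y, z scaled (see below), then the turn, a rotation vector about the world's x, y, z scaled (see below). A call has 1 to 12 rows; each row is the pose to reach, as a shift and turn from the pose commanded when the call began, turning the shorter way round; what a row does not reach only later rows make up. The controller multiplies each number of a shift by 0.4 m and each number of a turn by 180 degrees. A row lasts 1/12 s, in which the tool goes at most 41.7 mm and 7.16 degrees, less where a joint would pass 70% of its speed; a pose out of reach is approached as far as the arm can. A call with a number of a shift or a turn outside -1 to 1 is refused whole. A call with a gripper value outside its range is refused whole. The fingers move at their own pace and stop on an object; "squeeze" is the grip in N (left out, the last holds). Time passes only in rows, so rows that repeat a pose let the fingers close. It gives the time, the measured TCP pose, the force, the opening and the grip force at its end, in the units of the state.
- ctrl.get_obs(): the state, without advancing time (a new reading comes with each control period).
- ctrl.get_image(name): name is "scene" or "side" or "wrist"; returns the picture (384x512x3 uint8, red, green, blue); there is no depth.
- ctrl.get_calibration(name): a dict with "K" (3x3 intrinsics, pixels), "dist_coeffs" ([k1, k2, p1, p2, k3] as OpenCV has them; the pictures are not rectified), "extrinsics" (4x4, takes a point from world to camera coordinates). Camera axes: x right, y down, z forward; pixel columns grow to the right and rows downward; lengths in m; the calibration is good to about 2 mm. A picture is of the moment at which its call begins: read the wrist's pose just before it. get_calibration takes no time and is no camera call; for the wrist camera it gives the pose at the moment of the call.
- ctrl.finish_job(): hands the job in; it is judged then, once.
The state is a dict: "t": time; "q": joint angles; "dq": joint speeds; "effort": joint torques, N m; "tool_pos": TCP position; "tool_rot": TCP orientation; "contact_force": force on the tool from outside, world axes, zero at the start; "wrist_torque": the same for the moment, N m; "opening": finger opening in m; "grip_force": force on a finger pad.
Only numpy, scipy, OpenCV 4.12 (cv2) and the standard library are available. Lean on these libraries where they do the work, as an engineer would, in place of code of your own. Each camera call takes 0.05 s, during which the arm holds its last target. There are 200 camera calls.

### The job

Three loose parts stand on the pink foam: a round can, a square block and a long block. Drop each of them, one by one, into the pocket of its own shape in the sloping test fixture, all the way to the pocket's floor, then swing the fixture's sprung lid over and press it down until it snaps shut and stays shut; press firmly but do not force it. Leave the heatsink, the meter and the carton where they are.

Things in the scene. Friction and masses are not known exactly. Their poses are not given: they have to be found in the camera images.
- nest: Sloping grey top block of the test fixture, fixed, 110 (x) x 200 (y) x 34 (z) mm, leaning 30 degrees towards the robot, with three blind pockets 18 mm deep. Origin: centre of its underside. z: normal of the top face (at z = 34 mm), the way the pockets open; y: level, along the row of pockets; x: up the slope, away from the robot. Hinge posts at x 58, y +-94 mm reach z = 58 mm
- round_seat (a point): centre of the floor of the round pocket (33 mm across, its part 30), 18 mm below its 2 mm chamfered mouth; at x 0, y +58, z 16 mm of the nest, with the nest's axes
- square_seat (a point): centre of the floor of the square pocket (29 x 29 mm, its part 26 x 26), 18 mm below its 2 mm chamfered mouth; at x 0, y 0, z 16 mm of the nest
- long_seat (a point): centre of the floor of the long pocket (43 mm along the nest's x, 23 mm along its y, its part 40 x 20), 18 mm below its 2 mm chamfered mouth; at x 0, y -58, z 16 mm of the nest
- can: round aluminium capacitor can, 30 mm across, 34 mm tall, about 50 g; origin: centre of its underside; z along its axis, up. Stands on the foam
- relay: square black relay block, 26 x 26 mm, 34 mm tall, about 45 g; origin: centre of its underside; z up. Stands on the foam
- choke: long dark steel choke block, 40 mm (x) x 20 mm (y), 34 mm tall, about 60 g; origin: centre of its underside; z up, x along the long side. Stands on the foam; either way round fits
- lid (a joint): angle of the fixture's lid, rad: 0 = shut over the nest, 1.75 to 1.95 = standing open, nearly upright, as at the start (stop at 2.0). A weak spring reopens it unless it is pressed past the sprung catch (some 12 N at the free edge, over the last 0.1 rad). Aluminium frame with clear window, 118 mm from hinge to free edge, 170 mm wide, 6 mm thick (2 mm below to 4 mm above the hinge axis when shut)
- lid_hinge (a point): point on the hinge axis at the middle of the lid's width, x 58, y 0, z 54.5 mm of the nest; the axis is the nest's y. Its axes are those of the nest. With the lid open at angle q the free edge is 118 mm away along -cos(q) of the nest's x and +sin(q) of its z
- lid_edge (a point): middle of the lid's free edge, on the outer face (the top face when shut); its z is the outward normal of that face, its x points from the free edge to the hinge
- catch_top (a point): top middle of the sprung steel catch at the nest's low front edge, 36 mm wide, 13 mm thick, reaching 32 mm above the top face; it snaps over the nose on the lid's free edge and then stands 7 mm above the shut lid, just beyond that edge: press the lid some 30 mm in from the edge, or to one side
- foam: pink foam pad, 240 (x) x 260 (y) x 40 (z) mm, fixed; origin: centre of its underside; the parts and the heatsink stand on its top, 40 mm above the table
- heatsink: bystander: finned heatsink, 45 x 90 x 28 mm, on the far part of the foam; origin: centre of its underside
- meter: bystander: red handheld meter lying on the table beyond the work, 150 (its x) x 75 x 38 mm; origin: centre of its underside
- carton: bystander: small closed cardboard carton, 120 x 80 x 50 mm; origin: centre of its underside
Not all that is in view belongs to the job. What is meant by the can is not red, and is the smaller of those in its own colour. Leave any turquoise look-alike of the choke alone.

How it is judged:
On the way:
1. all three parts are seated in their own pockets while the lid is still open (distance between can and round_seat below 0.006 m and angle between the z axis of each of can, relay, choke and the z axis of nest, either way round below 0.12 rad and distance between relay and square_seat below 0.006 m and distance between choke and long_seat below 0.006 m and angle between the x axis of choke and the x axis of nest, either way round below 0.15 rad and value of joint lid above 0.5 rad), for 0.2 s.
At the end, for the whole second after the job is handed in: each part rests still in the pocket of its own shape (underside centre within 6 mm of the pocket floor's centre, in line with the pocket within 0.12 rad, the long block turned within 0.15 rad) and the lid is latched shut (joint below 0.035 rad) (distance between can and round_seat below 0.006 m and angle between the z axis of each of can, relay, choke and the z axis of nest, either way round below 0.12 rad and distance between relay and square_seat below 0.006 m and distance between choke and long_seat below 0.006 m and angle between the x axis of choke and the x axis of nest, either way round below 0.15 rad and linear speed of each of can, relay, choke below 0.03 m/s and value of joint lid below 0.035 rad and velocity of joint lid below 0.05 rad/s); the robot touches nothing.
It fails at once if the lid is forced: the arm or gripper bears on it with more than 60 N (contact force between the arm and lid above 60 N).
It fails at once if the lid is forced: the fingers bear on it with more than 60 N (contact force between the fingers and lid above 60 N).
It fails at once if the heatsink is pushed more than 30 mm (distance of heatsink from where it was at the start of the episode above 0.03 m).
It fails at once if the meter is pushed more than 30 mm (distance of meter from where it was at the start of the episode above 0.03 m).
It fails at once if the carton is pushed more than 30 mm (distance of carton from where it was at the start of the episode above 0.03 m).
It also fails if it takes over 72 s, if anything falls off the work surface, if the arm or the gripper's body presses on something with over 40 N, if the wrist force passes 120 N, or if a joint passes its speed limit or range.

## Working session

There is one attempt and no reset: what is moved stays moved. The work goes in short steps, Python scripts to look and compute and a tool call to move; the robot and the scene stay as the last step left them, time stands still between calls to the robot, and variables do not carry over. Pictures are saved under pics/ and viewed, at most 10 in all, crops included, and the job is handed in when it is done.

Besides the shell and the picture viewer there is one more tool, called after ">>>" by a JSON object that holds its "api" and its "payload", one argument or row to a line. jog_arm: Moves the arm, as the interface text tells. Its arguments: {"type":"object","properties":{"deltas":{"type":"array","items":{"type":"array"}},"squeeze":{"type":"number"}},"required":["deltas"]}

```bash
mkdir -p pics
python3 - <<'E'
from station import ctrl
import cv2, numpy as np
o=ctrl.get_obs(); print({k:np.round(v,3) for k,v in o.items()}, ctrl.hold_point_z)
for n in ("scene","side"):
    c=ctrl.get_calibration(n); print(n,np.round(c["K"],1).tolist(),np.round(c["dist_coeffs"],3),np.round(c["extrinsics"],3).tolist())
    im=ctrl.get_image(n); cv2.imwrite(f"pics/{n}0.png",im[:,:,::-1])
E
```

```text
{'t': np.float64(0.0), 'q': array([ 1.171,  0.053,  1.614, -0.   ,  1.476, -0.119]), 'dq': array([-0.   , -0.   , -0.002, -0.001,  0.002,  0.   ]), 'effort': array([ 1.0000e-03, -3.9368e+01, -3.7018e+01, -0.0000e+00,  7.0000e-03,
        0.0000e+00]), 'tool_pos': array([0.173, 0.6  , 0.23 ]), 'tool_rot': array([-4.40e-01, -3.11e+00,  3.00e-03]), 'contact_force': array([ 0.687, -0.903, -0.571]), 'wrist_torque': array([-0.028, -0.024,  0.075]), 'grip_force': np.float64(0.0), 'opening': np.float64(0.085)} 0.0187
scene [[449.5, 0.0, 254.7], [0.0, 449.5, 188.9], [0.0, 0.0, 1.0]] [-0.021  0.     0.     0.     0.   ] [[0.732, 0.681, -0.012, -0.353], [0.509, -0.558, -0.655, -0.271], [-0.453, 0.474, -0.756, 1.676], [0.0, 0.0, 0.0, 1.0]]
side [[349.4, 0.0, 254.2], [0.0, 349.4, 191.6], [0.0, 0.0, 1.0]] [0.018 0.    0.    0.    0.   ] [[0.984, -0.177, 0.01, -0.593], [-0.085, -0.523, -0.848, 0.088], [0.156, 0.834, -0.53, 0.995], [0.0, 0.0, 0.0, 1.0]]
```

View pics/scene0.png

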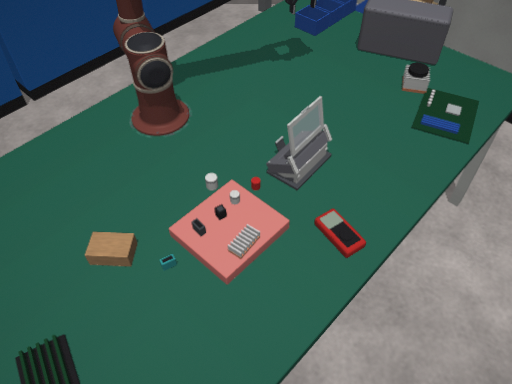

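View pics/side0.png

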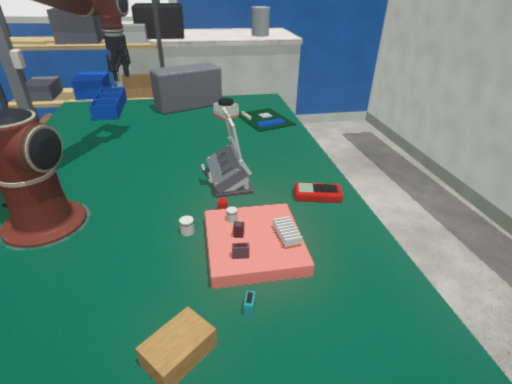

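The candidates for the can in scene0 are white at (211,181), which is larger and on the table, white at (235,197) on the foam, and red at (256,183). The small white one on the foam fits. The relay is at (220,212), the choke at (199,227), and the turquoise look-alike at (168,261) is to be left alone. The nest is around (300,155).

```bash
cat > h.py <<'E'
from station import ctrl
import cv2, numpy as np
from scipy.spatial.transform import Rotation as R
def ray(c,p):
    u=cv2.undistortPoints(np.array([[p]],float),c["K"],c["dist_coeffs"])[0,0]
    E=c["extrinsics"]; Rm=E[:3,:3]; o=-Rm.T@E[:3,3]; d=Rm.T@np.array([u[0],u[1],1]); return o,d/np.linalg.norm(d)
def onz(c,p,z):
    o,d=ray(c,p); return o+d*(z-o[2])/d[2]
def tri(*cps):
    A=np.zeros((3,3));b=np.zeros(3);rs=[ray(c,p) for c,p in cps]
    for o,d in rs: M=np.eye(3)-np.outer(d,d);A+=M;b+=M@o
    x=np.linalg.solve(A,b); return x,[np.linalg.norm((np.eye(3)-np.outer(d,d))@(x-o)) for o,d in rs]
def proj(c,X):
    E=c["extrinsics"]; return cv2.projectPoints(np.atleast_2d(np.asarray(X,float)),cv2.Rodrigues(E[:3,:3])[0],E[:3,3],c["K"],c["dist_coeffs"])[0][:,0]
E
python3 - <<'E'
from h import *
s=ctrl.get_calibration("scene");d=ctrl.get_calibration("side");w=ctrl.get_calibration("wrist")
for n,p,q,z in [("can",(235,194),(232,211),.074),("relay",(221,209),(239,226),.074),("choke",(199,224),(241,246),.074),("bigcan",(211,178),(187,220),.045),("heats",(244,240),(287,230),.068),("meter",(340,231),(318,190),.038),("nest",(300,160),(230,175),.06),("foamL",(171,230),(204,208),.04),("foamN",(232,183),(291,204),.04),("foamR",(288,226),(309,267),.04),("carton",(111,243),(180,335),.05)]:
    print(n,onz(s,p,z).round(3),onz(d,q,z).round(3))
print(w["extrinsics"].round(3).tolist(),w["K"].round(0).tolist())
E=w["extrinsics"];o=ctrl.get_obs();T=R.from_rotvec(o["tool_rot"]).as_matrix();print("cam in tool",T.T@(-E[:3,:3].T@E[:3,3]-o["tool_pos"]), (E[:3,:3]@T).round(3)); print(T.round(3))
im=ctrl.get_image("scene"); cv2.imwrite("pics/crop0.png",np.hstack([cv2.resize(im[165:250,185:275],None,fx=4,fy=4)[:340,:,::-1],cv2.resize(im[90:193,255:345],None,fx=4,fy=4)[:340,:,::-1]]))
E
```

```text
can [ 0.52  -0.125  0.074] [ 0.518 -0.135  0.074]
relay [ 0.53  -0.193  0.074] [ 0.527 -0.202  0.074]
choke [ 0.523 -0.271  0.074] [ 0.521 -0.277  0.074]
bigcan [ 0.4   -0.113  0.045] [ 0.398 -0.116  0.045]
heats [ 0.65  -0.222  0.068] [ 0.643 -0.23   0.068]
meter [ 0.815 -0.002  0.038] [ 0.801 -0.015  0.038]
nest [0.565 0.124 0.06 ] [0.538 0.084 0.06 ]
foamL [ 0.458 -0.325  0.04 ] [ 0.446 -0.059  0.04 ]
foamN [ 0.461 -0.08   0.04 ] [ 0.696 -0.08   0.04 ]
foamR [ 0.696 -0.089  0.04 ] [ 0.669 -0.335  0.04 ]
carton [ 0.376 -0.471  0.05 ] [ 0.381 -0.472  0.05 ]
[[0.277, 0.961, -0.001, -0.623], [0.916, -0.264, 0.303, -0.039], [0.29, -0.085, -0.953, 0.38], [0.0, 0.0, 0.0, 1.0]] [[295.0, 0.0, 262.0], [0.0, 295.0, 192.0], [0.0, 0.0, 1.0]]
cam in tool [ 0.07733306 -0.00159472 -0.14271581] [[ 0.     1.    -0.001]
 [-0.953  0.    -0.303]
 [-0.303  0.001  0.953]]
[[-0.961  0.277 -0.001]
 [ 0.277  0.961 -0.002]
 [ 0.    -0.002 -1.   ]]
```

View pics/crop0.png

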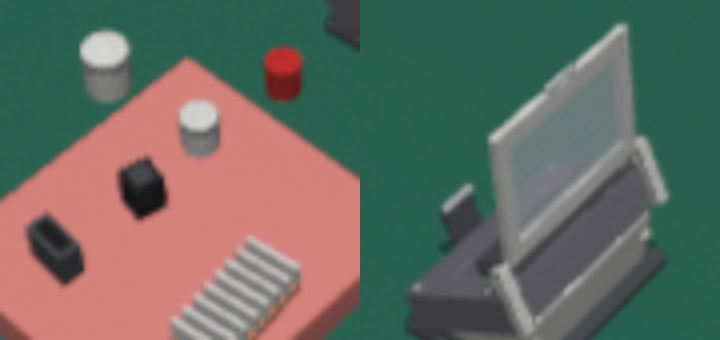

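Crop: the small white can on the foam, the relay (black square) and the choke (long dark block) are confirmed. The lid is open with the fixture facing the robot. Next I move to view the nest with the wrist camera.

>>> {"api": "jog_arm", "payload": {
  "deltas": [
    [-1,[0.4,-0.9,0.35],[0,0,0.0894]],
    [-1,[0.4,-0.9,0.35],[0,0,0.0894]],
    [-1,[0.4,-0.9,0.35],[0,0,0.0894]],
    [-1,[0.4,-0.9,0.35],[0,0,0.0894]],
    [-1,[0.4,-0.9,0.35],[0,0,0.0894]],
    [-1,[0.4,-0.9,0.35],[0,0,0.0894]],
    [-1,[0.4,-0.9,0.35],[0,0,0.0894]],
    [-1,[0.4,-0.9,0.35],[0,0,0.0894]],
    [-1,[0.4,-0.9,0.35],[0,0,0.0894]],
    [-1,[0.4,-0.9,0.35],[0,0,0.0894]],
    [-1,[0.4,-0.9,0.35],[0,0,0.0894]],
    [-1,[0.4,-0.9,0.35],[0,0,0.0894]]
  ]
}}

```text
t: 1.15
tool_pos: [0.3342, 0.239, 0.3723]
tool_rot: [0.007, 3.14, 0.002]
contact_force: [-0.2, 0.5, 0.9]
opening: 0.0852
grip_force: 0.0
```

>>> {"api": "jog_arm", "payload": {
  "deltas": [
    [-1,[0.2,-0.35,0],[0,0,0]],
    [-1,[0.2,-0.35,0],[0,0,0]],
    [-1,[0.2,-0.35,0],[0,0,0]],
    [-1,[0.2,-0.35,0],[0,0,0]],
    [-1,[0.2,-0.35,0],[0,0,0]],
    [-1,[0.2,-0.35,0],[0,0,0]]
  ]
}}

```text
t: 1.65
tool_pos: [0.4133, 0.1005, 0.3698]
tool_rot: [-0.002, -3.138, -0.001]
contact_force: [0.2, 0.5, -0.6]
opening: 0.0854
grip_force: 0.0
```

Run:
```python
from h import *
import pickle
o=ctrl.get_obs();print(o["t"],o["tool_pos"].round(4),o["tool_rot"].round(4))
c=ctrl.get_calibration("wrist");im=ctrl.get_image("wrist");cv2.imwrite("pics/w1.png",im[:,:,::-1]);pickle.dump((c,im),open("w1.pkl","wb"))
```

```text
1.65 [0.4133 0.1005 0.3698] [-2.1000e-03 -3.1384e+00 -9.0000e-04]
```

View pics/w1.png

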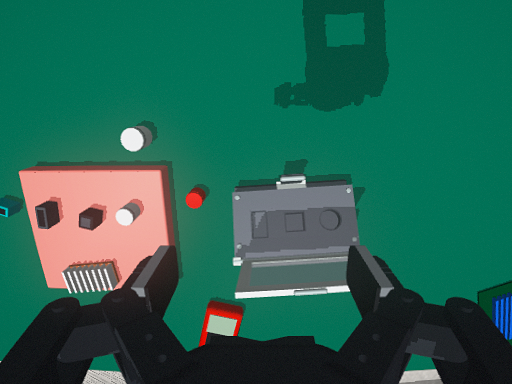

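w1: the nest is at (293,221) with its long, square and round mouths at (260,223), (293,221) and (330,218). The front corners are at (235,187) and (352,179). The foam parts are can (127,213), relay (91,218) and choke (47,214).

Run:
```python
from h import *
import pickle
c,im=pickle.load(open("w1.pkl","rb"))
ob=np.array([[-55,-100,34],[-55,100,34],[0,-58,34],[0,0,34],[0,58,34]])/1e3
px=np.array([[235,187],[352,179],[260,223],[294,221],[330,218]],float)
ok,rv,tv=cv2.solvePnP(ob,px,c["K"],c["dist_coeffs"],flags=cv2.SOLVEPNP_SQPNP)
E=c["extrinsics"];Rn=E[:3,:3].T@cv2.Rodrigues(rv)[0];tn=E[:3,:3].T@(tv[:,0]-E[:3,3])
print(Rn.round(3),tn.round(3)); print((cv2.projectPoints(ob,rv,tv,c["K"],c["dist_coeffs"])[0][:,0]-px).round(1))
```

```text
[[ 0.995  0.085 -0.042]
 [-0.057  0.89   0.453]
 [ 0.076 -0.449  0.89 ]] [0.503 0.134 0.089]
[[-1.9 -0.8]
 [ 0.6  1.4]
 [ 0.7  1.5]
 [ 2.5 -0.7]
 [-2.  -1.5]]
```

>>> {"api": "jog_arm", "payload": {
  "deltas": [
    [-1,[0.025,0.085,-0.35],[0,-0.1667,0]],
    [-1,[0.025,0.085,-0.35],[0,-0.1667,0]],
    [-1,[0.025,0.085,-0.35],[0,-0.1667,0]],
    [-1,[0.025,0.085,-0.35],[0,-0.1667,0]],
    [-1,[0.025,0.085,-0.35],[0,-0.1667,0]],
    [-1,[0.025,0.085,-0.35],[0,-0.1667,0]],
    [-1,[0.025,0.085,-0.35],[0,-0.1667,0]]
  ]
}}

```text
t: 2.28
tool_pos: [0.4242, 0.1358, 0.2355]
tool_rot: [-0.003, 2.614, 0.002]
contact_force: [0.8, 1.0, 0.8]
opening: 0.0851
grip_force: 0.0
```

Run:
```python
from h import *
import pickle
o=ctrl.get_obs();print(o["t"],o["tool_pos"].round(4),o["tool_rot"].round(4))
c=ctrl.get_calibration("wrist");im=ctrl.get_image("wrist");cv2.imwrite("pics/w2.png",cv2.resize(im[:,:,::-1],(800,600),interpolation=cv2.INTER_CUBIC));pickle.dump((c,im),open("w2.pkl","wb"))
```

```text
2.2833 [0.4242 0.1358 0.2355] [-2.9000e-03  2.6138e+00  2.4000e-03]
```

View pics/w2.png

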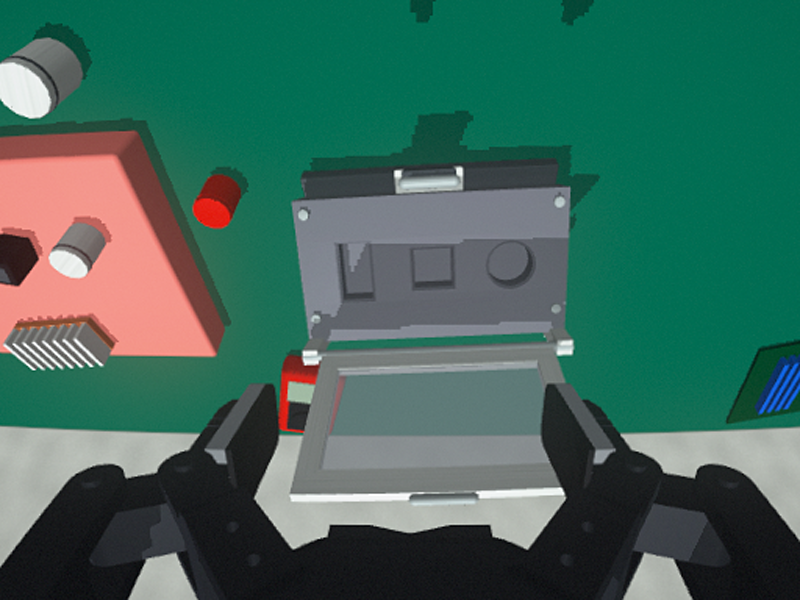

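w2 (1.56x zoom): the top face has front corners at about (293,202) and (571,187), with mouths near (356,270), (433,266) and (511,264). I'll take one enlarged crop to pick edges precisely.

Run:
```python
from h import *
import pickle
c,im=pickle.load(open("w2.pkl","rb"))
a=cv2.resize(im[115:225,183:373,::-1],None,fx=4.2,fy=4.2,interpolation=cv2.INTER_CUBIC);a=np.clip(a.astype(float)*1.6,0,255).astype(np.uint8)
for i in range(190,370,10):cv2.putText(a,str(i),(int((i-183+.5)*4.2),10),0,.33,(0,255,255),1);a[12:16,int((i-183+.5)*4.2)]=(0,255,255)
for i in range(120,225,10):cv2.putText(a,str(i),(0,int((i-115+.5)*4.2)),0,.33,(0,255,255),1);a[int((i-115+.5)*4.2),24:30]=(0,255,255)
cv2.imwrite("pics/w2c.png",a)
```

```text
(no output)
```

View pics/w2c.png

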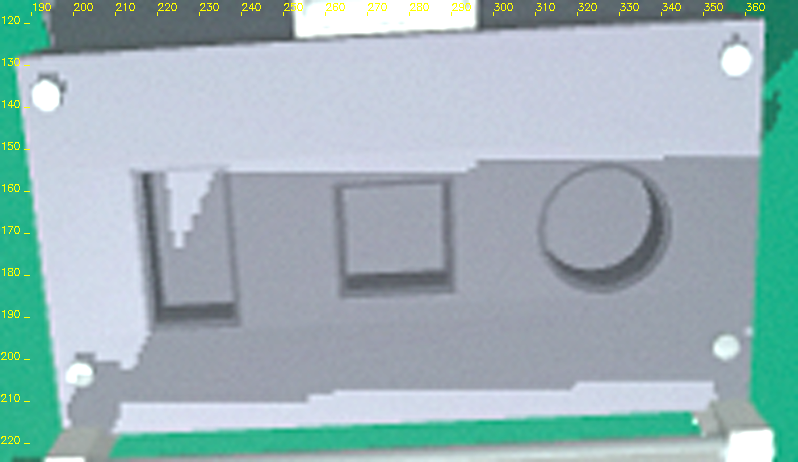

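```bash
cat > fit.py <<'E'
from h import *
import pickle
from scipy.optimize import least_squares
c,im=pickle.load(open("w2.pkl","rb"))
X=np.array([[18,57],[765,20],[750,409],[64,433],[190,246],[394,237.5],[604,227]])
px=np.array([183,115])+X/4.2-.5
ob=np.array([[-55,-100,34],[-55,100,34],[55,100,34],[55,-100,34],[0,-58,34],[0,0,34],[0,58,34]])/1e3
def Rn(yaw,lean=np.radians(30)): return (R.from_euler('z',yaw)*R.from_euler('y',-lean)).as_matrix()
def run(w):
    f=lambda p:((proj(c,ob@Rn(p[3],p[4] if len(p)>4 else np.radians(30)).T+p[:3])-px)*w[:,None]).ravel()
    for p0 in ([.5,.134,.09,.06],[.5,.134,.09,.06,.52]):
        r=least_squares(f,p0);print(r.x.round(4),f(r.x).reshape(-1,2).round(1).tolist())
if __name__=="__main__":
    run(np.ones(7)); run(np.array([.5,.5,.2,.2,1,1,1]))
E
python3 fit.py
```

```text
[0.5404 0.1532 0.0413 0.0628] [[-0.2, -0.1], [0.2, -0.1], [-0.7, -0.5], [0.2, 0.2], [-0.3, 0.2], [0.5, -0.0], [0.3, 0.3]]
[0.541  0.1533 0.0414 0.0628 0.5403] [[0.1, -0.2], [-0.1, -0.2], [-0.5, -0.2], [0.0, 0.4], [-0.3, 0.1], [0.5, -0.1], [0.3, 0.3]]
[0.5412 0.1531 0.0401 0.0638] [[0.0, -0.0], [-0.2, -0.1], [-0.2, -0.2], [0.1, -0.0], [-0.2, 0.1], [0.3, -0.2], [0.0, 0.2]]
[0.5412 0.1531 0.0401 0.0638 0.5215] [[-0.0, 0.0], [-0.2, -0.1], [-0.2, -0.2], [0.1, -0.0], [-0.2, 0.1], [0.3, -0.2], [0.0, 0.2]]
```

>>> {"api": "jog_arm", "payload": {
  "deltas": [
    [-1,[0.2,-0.84,0.06],[0,0.1667,0]],
    [-1,[0.2,-0.84,0.06],[0,0.1667,0]],
    [-1,[0.2,-0.84,0.06],[0,0.1667,0]],
    [-1,[0.2,-0.84,0.06],[0,0.1667,0]],
    [-1,[0.2,-0.84,0.06],[0,0.1667,0]],
    [-1,[0.2,-0.84,0.06],[0,0.1667,0]],
    [-1,[0.2,-0.84,0.06],[0,0.1667,0]],
    [-1,[0.2,-0.84,0.06],[0,0.1667,0]],
    [-1,[0.2,-0.84,0.06],[0,0.1667,0]],
    [-1,[0.2,-0.84,0.06],[0,0.1667,0]],
    [-1,[0.2,-0.84,0.06],[0,0.1667,0]]
  ]
}}

```text
t: 3.25
tool_pos: [0.5051, -0.2032, 0.258]
tool_rot: [0.003, 3.139, -0.001]
contact_force: [0.3, 1.4, -0.1]
opening: 0.0854
grip_force: 0.0
```

Run:
```python
from h import *
import pickle
o=ctrl.get_obs();print(o["t"],o["tool_pos"].round(4),o["tool_rot"].round(4))
c=ctrl.get_calibration("wrist");im=ctrl.get_image("wrist");pickle.dump((c,im),open("w3.pkl","wb"))
p=proj(c,[[.52,-.13,.074],[.527,-.2,.074],[.522,-.275,.074]]);print(p.round(0))
x0=int(p[:,0].min()-35);y0=int(p[:,1].min()-40);x1=int(p[:,0].max()+35);y1=int(p[:,1].max()+35);f=min(800/(x1-x0),600/(y1-y0));print(x0,y0,x1,y1,f)
a=cv2.resize(im[y0:y1,x0:x1,::-1],None,fx=f,fy=f,interpolation=cv2.INTER_CUBIC);a=np.clip(a.astype(float)*1.6,0,255).astype(np.uint8)
cv2.imwrite("pics/w3c.png",a)
```

```text
3.25 [ 0.5051 -0.2032  0.258 ] [ 2.9000e-03  3.1387e+00 -1.0000e-03]
[[327. 183.]
 [266. 188.]
 [201. 184.]]
166 142 361 223 4.102564102564102
```

View pics/w3c.png

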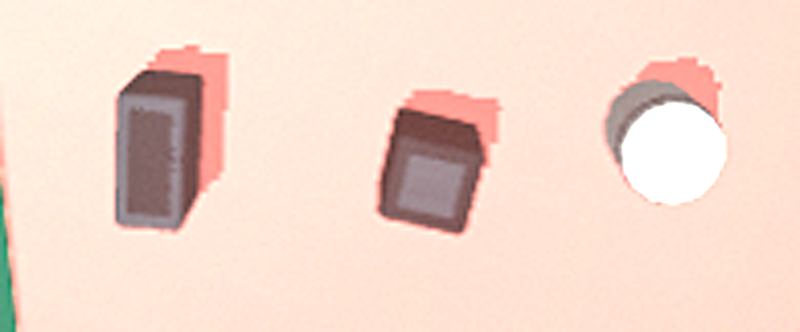

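w3 crop: choke top centre (150,160), relay top centre about (430,185) and turned about 10°, can top centre (674,153).

```bash
cat > parts.py <<'E'
from h import *
import pickle
c,im=pickle.load(open("w3.pkl","rb"))
f=4.102564
P=lambda X,z=.074:np.array([onz(c,np.array([166,142])+np.array(x)/f-.5,z) for x in X])
for n,X in [("choke",[(119,93),(186,96),(181,228),(116,222)]),("relay",[(391,137),(483,156),(463,234),(378,212)]),("relayin",[(406,152),(466,160),(459,217),(398,208)])]:
    p=P(X);print(n,p.mean(0).round(4),"sides",np.linalg.norm(np.roll(p,-1,0)-p,axis=1).round(4),"yaw of y-edges",[round(np.degrees(np.arctan2(-(e[0]),e[1])),1) for e in (p[1]-p[0],p[2]-p[3])],"x-edges",[round(np.degrees(np.arctan2(e[1],e[0])),1) for e in (p[3]-p[0],p[2]-p[1])])
p=P([(674,153),(622,153),(726,153)]);print("can",p.round(4))
E
python3 parts.py
```

```text
choke [ 0.5176 -0.2736  0.074 ] sides [0.0186 0.0386 0.0187 0.0377] yaw of y-edges [np.float64(-2.9), np.float64(-5.6)] x-edges [np.float64(-5.3), np.float64(-5.2)]
relay [ 0.5248 -0.1954  0.074 ] sides [0.0263 0.0236 0.0251 0.0222] yaw of y-edges [np.float64(-12.1), np.float64(-15.3)] x-edges [np.float64(-9.7), np.float64(-12.8)]
relayin [ 0.5246 -0.1944  0.074 ] sides [0.017  0.0169 0.0175 0.0166] yaw of y-edges [np.float64(-7.9), np.float64(-8.9)] x-edges [np.float64(-7.8), np.float64(-5.9)]
can [[ 0.5155 -0.1267  0.074 ]
 [ 0.5155 -0.1414  0.074 ]
 [ 0.5155 -0.1119  0.074 ]]
```

>>> {"api": "jog_arm", "payload": {
  "deltas": [
    [-0.18,[0.031,0.186,-0.337],[0,0,0]],
    [-0.18,[0.031,0.186,-0.337],[0,0,0]],
    [-0.18,[0.031,0.186,-0.337],[0,0,0]],
    [-0.18,[0.031,0.186,-0.337],[0,0,0]],
    [-0.18,[0.031,0.186,-0.337],[0,0,0]],
    [-0.18,[0.031,0.186,-0.337],[0,0,0]],
    [-0.18,[0.031,0.186,-0.337],[0,0,0]],
    [-0.18,[0.031,0.186,-0.337],[0,0,0]]
  ],
  "squeeze": 35
}}

```text
t: 3.97
tool_pos: [0.5175, -0.128, 0.1238]
tool_rot: [-0.0, 3.137, -0.003]
contact_force: [-0.0, -0.4, -0.4]
opening: 0.0503
grip_force: 0.0
```

>>> {"api": "jog_arm", "payload": {
  "deltas": [
    [-0.18,[-0.005,0.003,-0.1],[0,0,0]],
    [-0.18,[-0.005,0.003,-0.167],[0,0,0]],
    [-0.18,[-0.005,0.003,-0.167],[0,0,0]],
    [-0.18,[-0.005,0.003,-0.167],[0,0,0]]
  ]
}}

```text
t: 4.3
tool_pos: [0.5135, -0.1264, 0.0542]
tool_rot: [-0.001, -3.141, -0.0]
contact_force: [0.8, -0.1, -0.5]
opening: 0.0501
grip_force: 0.0
```

Run:
```python
from h import *
o=ctrl.get_obs();print(o["t"],o["tool_pos"].round(4),o["tool_rot"].round(4),o["dq"].round(3))
im=ctrl.get_image("wrist");o=ctrl.get_obs();print(o["tool_pos"].round(4))
im2=ctrl.get_image("side")
a=np.hstack([cv2.resize(im[120:360,130:380,::-1],(500,480)),cv2.resize(im2[190:260,205:255,::-1],(300,480))]);cv2.imwrite("pics/g1.png",a)
```

```text
4.3 [ 0.5135 -0.1264  0.0542] [-1.200e-03 -3.141e+00 -3.000e-04] [ 0.002 -0.033 -0.047 -0.    -0.003 -0.001]
[ 0.5149 -0.1268  0.0558]
```

View pics/g1.png

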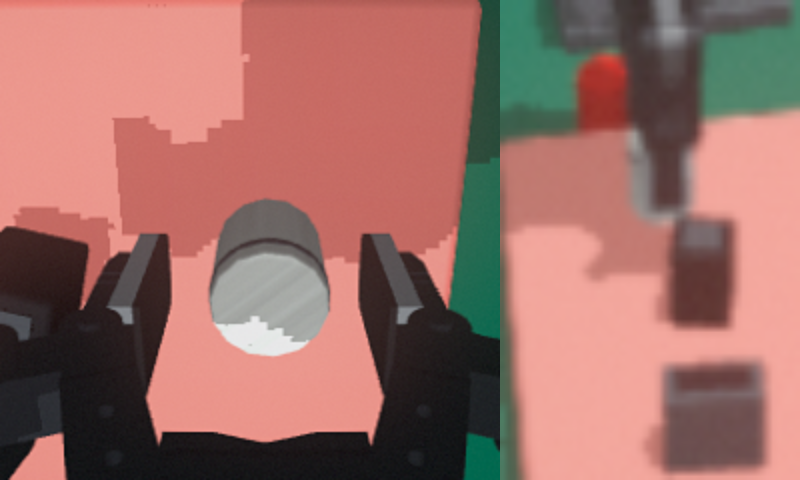

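g1: the can sits between the pads, centred at about (270,300). Closing and lifting.

>>> {"api": "jog_arm", "payload": {
  "deltas": [
    [0.6,[0,0,0],[0,0,0]],
    [0.6,[0,0,0],[0,0,0]],
    [0.6,[0,0,0],[0,0,0]],
    [0.6,[0,0,0],[0,0,0]],
    [0.6,[0,0,0],[0,0,0]],
    [0.6,[0,0,0],[0,0,0]],
    [0.6,[0,0,0],[0,0,0]],
    [0.6,[0,0,0],[0,0,0]]
  ],
  "squeeze": 35
}}

```text
t: 5.07
tool_pos: [0.5156, -0.1268, 0.0566]
tool_rot: [-0.0, 3.137, -0.003]
contact_force: [-1.3, -0.8, 6.2]
opening: 0.0281
grip_force: 34.8
```

```bash
cat > st.py <<'E'
from h import *
import time
from fit import Rn
N=Rn(.0635);tn=np.array([.541,.1531,.0405])
def stat():
    ps=[];rs=[]
    o=ctrl.get_obs()
    print(o["t"],"pos",o["tool_pos"].round(4),"rot",o["tool_rot"].round(3),"F",o["contact_force"].round(1),"op",o["opening"].round(4),"g",o["grip_force"].round(1))
    T=R.from_rotvec(o["tool_rot"]).as_matrix()
    print("in nest mm",(N.T@(o["tool_pos"]-tn)*1e3).round(1),"tool vs nest axes deg",np.degrees(R.from_matrix(np.array(N)@np.diag([-1,1,-1])@T.T).as_rotvec()).round(1))
    return o
def goto(nestmm,o=None,align=True):
    o=o or ctrl.get_obs();tgt=tn+N@(np.array(nestmm)/1e3)
    T=R.from_rotvec(o["tool_rot"]).as_matrix()
    print("to",nestmm,"world",tgt.round(4),"shift units",((tgt-o["tool_pos"])/.4).round(4),"turn units",(R.from_matrix(N@np.diag([-1,1,-1])@T.T).as_rotvec()/np.pi).round(4))
E
python3 -c "
from st import *
o=stat();goto([0,58,110],o);goto([0,58,60],o)"
```

```text
Traceback (most recent call last):
  File "st.py", line 8, in stat
    print(o["t"],"pos",o["tool_pos"].round(4),"rot",o["tool_rot"].round(3),"F",o["contact_force"].round(1),"op",o["opening"].round(4),"g",o["grip_force"].round(1))
                                                                                                                ^^^^^^^^^^^^^^^^^^
AttributeError: 'float' object has no attribute 'round'
```

>>> {"api": "jog_arm", "payload": {
  "deltas": [
    [0.6,[0,0,0.1],[0,0,0]],
    [0.6,[0,0,0.2],[0,0,0]],
    [0.6,[0,0,0.3],[0,0,0]],
    [0.6,[0,0,0.4],[0,0,0]],
    [0.6,[0,0,0.4],[0,0,0]],
    [0.6,[0,0,0.4],[0,0,0]],
    [0.6,[0,0,0.4],[0,0,0]]
  ]
}}

```text
t: 5.65
tool_pos: [0.5135, -0.1259, 0.2139]
tool_rot: [-0.0, 3.141, -0.0]
contact_force: [-0.6, 0.5, -0.9]
opening: 0.0282
grip_force: 35.0
```

```bash
sed -i 's/o\["opening"\].round(4)/round(float(o["opening"]),4)/;s/o\["grip_force"\].round(1)/round(float(o["grip_force"]),1)/' st.py; python3 -c "
from st import *
o=stat();goto([0,58,110],o);goto([0,58,60],o)"
```

```text
5.65 pos [ 0.5135 -0.1259  0.2139] rot [-0.     3.141 -0.   ] F [-0.6  0.5 -0.9] op 0.0282 g 35.0
in nest mm [  47.6 -276.7  172.8] tool vs nest axes deg [  1.  -30.    3.6]
to [0, 58, 110] world [0.4824 0.2075 0.1358] shift units [-0.0777  0.8334 -0.1954] turn units [ 0.0054 -0.1664  0.0197]
to [0, 58, 60] world [0.5074 0.2091 0.0925] shift units [-0.0154  0.8373 -0.3037] turn units [ 0.0054 -0.1664  0.0197]
```

>>> {"api": "jog_arm", "payload": {
  "deltas": [
    [0.6,[-0.2,0.15,0],[0.0054,-0.1664,0.0197]],
    [0.6,[-0.2,0.3,0],[0.0054,-0.1664,0.0197]],
    [0.6,[-0.2,0.4,0],[0.0054,-0.1664,0.0197]],
    [0.6,[-0.2,0.5,-0.05],[0.0054,-0.1664,0.0197]],
    [0.6,[-0.15,0.6,-0.1],[0.0054,-0.1664,0.0197]],
    [0.6,[-0.12,0.7,-0.15],[0.0054,-0.1664,0.0197]],
    [0.6,[-0.1,0.8,-0.19],[0.0054,-0.1664,0.0197]],
    [0.6,[-0.078,0.833,-0.195],[0.0054,-0.1664,0.0197]],
    [0.6,[-0.078,0.833,-0.195],[0.0054,-0.1664,0.0197]],
    [0.6,[-0.078,0.833,-0.195],[0.0054,-0.1664,0.0197]],
    [0.6,[-0.078,0.833,-0.195],[0.0054,-0.1664,0.0197]],
    [0.6,[-0.078,0.833,-0.195],[0.0054,-0.1664,0.0197]]
  ]
}}

```text
t: 6.65
tool_pos: [0.4807, 0.2073, 0.1327]
tool_rot: [-0.086, 2.623, 0.021]
contact_force: [0.3, 0.6, -0.1]
opening: 0.0283
grip_force: 35.1
```

```bash
cat > im.py <<'E'
from st import *
import sys,pickle
n=sys.argv[1];o=stat();c=ctrl.get_calibration("wrist");im=ctrl.get_image("wrist");pickle.dump((c,im,o),open(n+".pkl","wb"))
E
python3 im.py a1
python3 - <<'E'
from st import *
import pickle
c,im,o=pickle.load(open("a1.pkl","rb"))
p=proj(c,(tn+np.array([[0,58,34],[0,0,34],[0,-58,34],[-55,-100,34],[-55,100,34]])/1e3@N.T));print(p.round(1))
a=np.clip(im[60:300,60:400,::-1].astype(float)*1.5,0,255).astype(np.uint8)
a=cv2.resize(a,None,fx=2.3,fy=2.3,interpolation=cv2.INTER_CUBIC)
b=a.copy()
for q in p: cv2.drawMarker(b,tuple(int(v) for v in ((q-[60,60]+.5)*2.3)),(0,0,255),0,14,1)
cv2.imwrite("pics/a1.png",b)
goto([0,58,60],o)
E
```

```text
6.65 pos [0.4807 0.2073 0.1327] rot [-0.086  2.623  0.021] F [ 0.3  0.6 -0.1] op 0.0283 g 35.1
in nest mm [ -3.   57.9 108.2] tool vs nest axes deg [ 0.1 -0.3 -0.1]
[[263.9 207.1]
 [190.3 206.9]
 [118.9 206.6]
 [ 57.  138.3]
 [321.4 136.7]]
to [0, 58, 60] world [0.5074 0.2091 0.0925] shift units [ 0.0667  0.0044 -0.1006] turn units [ 0.0006 -0.0018 -0.0005]
```

View pics/a1.png

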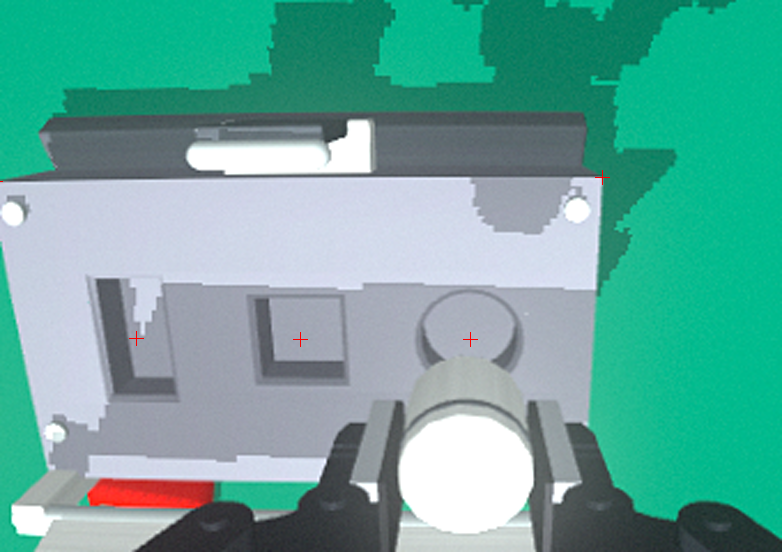

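a1: the projected nest marks sit on the pocket centres (long 136,339; square 300,339; round 470,339), and the can hangs straight at (466,460). Now I check how noisy the pose readings are.

Run:
```python
from st import *
for i in range(6):
    ctrl.get_image("side");o=ctrl.get_obs();print(o["tool_pos"].round(4),np.abs(o["dq"]).max().round(3))
goto([0,58,60],o)
```

```text
[0.4819 0.2063 0.135 ] 0.02
[0.4823 0.2061 0.1356] 0.01
[0.4826 0.206  0.1361] 0.006
[0.4827 0.2061 0.1363] 0.006
[0.4828 0.2062 0.1364] 0.005
[0.4828 0.2064 0.1365] 0.005
to [0, 58, 60] world [0.5074 0.2091 0.0925] shift units [ 0.0615  0.0068 -0.11  ] turn units [-0.0002  0.0002  0.0006]
```

>>> {"api": "jog_arm", "payload": {
  "deltas": [
    [0.6,[0.03,0.004,-0.055],[0,0,0]],
    [0.6,[0.0615,0.0068,-0.11],[0,0,0]],
    [0.6,[0.0615,0.0068,-0.11],[0,0,0]],
    [0.6,[0.0615,0.0068,-0.11],[0,0,0]],
    [0.6,[0.0615,0.0068,-0.11],[0,0,0]],
    [0.6,[0.0615,0.0068,-0.11],[0,0,0]],
    [0.6,[0.0615,0.0068,-0.11],[0,0,0]]
  ]
}}

```text
t: 7.58
tool_pos: [0.5077, 0.2103, 0.0937]
tool_rot: [-0.083, 2.614, 0.024]
contact_force: [0.5, 0.5, -0.3]
opening: 0.0283
grip_force: 35.1
```

Run:
```python
from st import *
import pickle
o=stat();c=ctrl.get_calibration("wrist")
E=c["extrinsics"];T=R.from_rotvec(o["tool_rot"]).as_matrix();print("cam in tool",T.T@(-E[:3,:3].T@E[:3,3]-o["tool_pos"]))
goto([0,58,35.5],o)
# can top centre in a1 view vs tool: pixel (466,474)/2.3+60
c,im,o=pickle.load(open("a1.pkl","rb"));T=R.from_rotvec(o["tool_rot"]).as_matrix()
g=cv2.cvtColor(im,cv2.COLOR_RGB2GRAY);m=((g>195)*255).astype(np.uint8);m[:215]=0;k=cv2.findContours(m,cv2.RETR_EXTERNAL,cv2.CHAIN_APPROX_NONE)[0];k=max(k,key=cv2.contourArea);e=cv2.fitEllipse(k);print("ell",e)
r=ray(c,e[0]);ro=T.T@(r[0]-o["tool_pos"]);rd=T.T@r[1]
print("can top in tool at z=-17.4mm:",((ro+rd*(-.0174-ro[2])/rd[2])*1e3).round(1))
```

```text
7.5833 pos [0.5077 0.2103 0.0937] rot [-0.083  2.614  0.024] F [ 0.5  0.5 -0.3] op 0.0283 g 35.1
in nest mm [ 0.9 59.2 60.9] tool vs nest axes deg [-0.1  0.1 -0. ]
cam in tool [ 0.07773925 -0.00152232 -0.14294726]
to [0, 58, 35.5] world [0.5196 0.2099 0.0712] shift units [ 0.0299 -0.0011 -0.0561] turn units [-0.0004  0.0007 -0.    ]
ell ((23.774364471435547, 332.4579162597656), (55.714111328125, 85.15007019042969), 35.4352912902832)
can top in tool at z=-17.4mm: [ -47.6 -140.   -17.4]
```

Run:
```python
from st import *
import pickle
c,im,o=pickle.load(open("a1.pkl","rb"));T=R.from_rotvec(o["tool_rot"]).as_matrix()
r=ray(c,(262.1,265.6));ro=T.T@(r[0]-o["tool_pos"]);rd=T.T@r[1]
print(((ro+rd*(-.0174-ro[2])/rd[2])*1e3).round(1))
```

```text
[  0.4  -1.4 -17.4]
```

>>> {"api": "jog_arm", "payload": {
  "deltas": [
    [0.6,[0.008,0,-0.015],[0,0,0]],
    [0.6,[0.016,0,-0.03],[0,0,0]],
    [0.6,[0.024,0.0005,-0.043],[0,0,0]],
    [0.6,[0.03,0.0005,-0.056],[0,0,0]],
    [0.6,[0.03,0.0005,-0.056],[0,0,0]],
    [0.6,[0.03,0.0005,-0.056],[0,0,0]],
    [0.6,[0.03,0.0005,-0.056],[0,0,0]],
    [0.6,[0.03,0.0005,-0.056],[0,0,0]]
  ]
}}

```text
t: 8.25
tool_pos: [0.5185, 0.2103, 0.0705]
tool_rot: [-0.083, 2.62, 0.021]
contact_force: [-23.4, -4.6, 22.8]
opening: 0.0285
grip_force: 52.4
```

```bash
python3 -c "
from st import *
o=stat();goto([0,59.4,33.5],o)"
```

```text
8.25 pos [0.5185 0.2103 0.0705] rot [-0.083  2.62   0.021] F [-23.4  -4.6  22.8] op 0.0285 g 52.4
in nest mm [-1.3 58.5 35.3] tool vs nest axes deg [ 0.1 -0.2  0. ]
to [0, 59.4, 33.5] world [0.5205 0.2113 0.0695] shift units [ 0.005   0.0026 -0.0024] turn units [ 0.0003 -0.001   0.0002]
```

>>> {"api": "jog_arm", "payload": {
  "deltas": [
    [0.6,[0,0.001,0.006],[0,0,0]],
    [0.6,[0,0.001,0.006],[0,0,0]],
    [0.6,[0,0.001,0.006],[0,0,0]]
  ]
}}

```text
t: 8.5
tool_pos: [0.519, 0.2106, 0.0712]
tool_rot: [-0.083, 2.618, 0.023]
contact_force: [-0.2, 0.2, -0.5]
opening: 0.0281
grip_force: 35.1
```

```bash
python3 -c "
from st import *
o=stat()"
```

```text
8.5 pos [0.519  0.2106 0.0712] rot [-0.083  2.618  0.023] F [-0.2  0.2 -0.5] op 0.0281 g 35.1
in nest mm [-0.5 58.8 35.8] tool vs nest axes deg [-0.  -0.1 -0. ]
```

>>> {"api": "jog_arm", "payload": {
  "deltas": [
    [0.05,[0,0,0],[0,0,0]],
    [0.05,[0,0,0],[0,0,0]],
    [0.05,[0,0,0],[0,0,0]],
    [0.05,[0,0,0],[0,0,0]],
    [0.05,[-0.04,-0.003,0.07],[0,0,0]],
    [0.05,[-0.09,-0.006,0.156],[0,0,0]],
    [0.05,[-0.09,-0.006,0.156],[0,0,0]],
    [0.05,[-0.09,-0.006,0.156],[0,0,0]],
    [0.05,[-0.09,-0.006,0.156],[0,0,0]],
    [0.05,[-0.09,-0.006,0.156],[0,0,0]]
  ]
}}

```text
t: 9.33
tool_pos: [0.4824, 0.2079, 0.1326]
tool_rot: [-0.083, 2.62, 0.022]
contact_force: [-0.0, 0.5, 1.2]
opening: 0.0408
grip_force: 0.0
```

```bash
python3 im.py b1
python3 - <<'E'
from st import *
import pickle
c,im,o=pickle.load(open("b1.pkl","rb"))
# expected can top: seat z16+34=50
E=proj(c,tn+np.array([[0,58,50],[15,58,50],[-15,58,50],[0,73,50],[0,43,50],[0,0,34]])/1e3@N.T);print(E.round(1).tolist())
x,y=E[0].astype(int);S=im[y-70:y+60,x-70:x+70]
hsv=cv2.cvtColor(im,cv2.COLOR_RGB2HSV);m=((hsv[...,2]>185)&(hsv[...,1]<40)).astype(np.uint8)
n,l,s,ce=cv2.connectedComponentsWithStats(m)
for i in range(1,n):
    if s[i,4]>150: print(s[i],ce[i].round(1))
for r in range(y-42,y+43,6): print(r,' '.join(f"{int(v):3d}" for v in im[r,x-48:x+49:6].mean(1)))
E
```

```text
9.3333 pos [0.4824 0.2079 0.1326] rot [-0.083  2.62   0.022] F [-0.   0.5  1.2] op 0.0408 g 0.0
in nest mm [ -1.6  58.4 107.2] tool vs nest axes deg [ 0.  -0.2  0. ]
[[263.4, 213.1], [263.4, 231.9], [263.4, 193.5], [284.0, 213.1], [242.8, 213.1], [189.3, 205.6]]
[140 111  79  22 893] [184.6 125.8]
[ 244  193   39   37 1122] [263.3 211. ]
[ 64 279  21  13 168] [ 71.7 284.9]
[   0  300   70   82 3403] [ 25.2 331.1]
[ 440  312   72   60 2147] [487.5 332.7]
[356 336  43  48 932] [371.9 363.7]
171 148 149 148 149 150 149 151 149 135 115 114 152 151 150 150 151 149
177 151 150 150 151 151 151 152 116 116 116 118 116 152 152 151 151 150
183 154 117 117 118 119 117 119 119 119 119 120 118 118 116 151 151 153
189 117 117 119 119 120 119 112 116  82 117 109 122 120 120 119 117 117
195 117 117 117 118 120 111 111 246 247 244 115 109 122 119 119 118 118
201 115 116 118 120 118  92 248 247 247 245 247 109 116 121 120 118 118
207 116 118 120 119 114 189 206 204 198 204 213 198 111 120 119 119 118
213 114 117 118 118 122 206 210 201 208 218 208 211 123 122 121 120 119
219 117 118 119 119 121 141 198 209 216 206 212 171 121 121 119 120 119
225 116 117 117 120 119 121 196 213 203 210 211 123 122 122 120 120 118
231 113 114 113 115 116 116 117 117 115 120 119 120 117 120 117 118 119
237  98  41 116 115 116 116 117 121 120 119 117 121 119 119 120  58  97
243  97  42 115 116 118 115 117 119 118 120 119 121 120 117 122  44  98
249  73  41 114 114 115 114 117 117 118 119 119 118 118 119 124  44  98
255  39  38 115 115 116 118 116 116 120 116 119 119 118 120 106  41  77
```

The can is seated: its top is at (263,211), 39 px wide, where (263,213) and 41 px were expected. Now the relay.

```bash
cat >> st.py <<'E'
def gotow(p,yawdeg,o=None):
    o=o or ctrl.get_obs();T=R.from_rotvec(o["tool_rot"]).as_matrix()
    W=R.from_euler('z',yawdeg,degrees=True).as_matrix()@np.diag([-1,1,-1])
    print("w shift",((np.array(p)-o["tool_pos"])/.4).round(4),"turn",(R.from_matrix(W@T.T).as_rotvec()/np.pi).round(4))
E
python3 -c "
from st import *
o=stat();gotow([.5247,-.1935,.14],-8.5,o)"
```

```text
9.3833 pos [0.4823 0.2078 0.1321] rot [-0.083  2.621  0.021] F [-0.7  0.3 -0.1] op 0.0403 g 0.0
in nest mm [ -1.9  58.3 106.9] tool vs nest axes deg [ 0.  -0.2  0. ]
w shift [ 0.106  -1.0033  0.0197] turn [ 0.0072  0.1656 -0.0659]
```

>>> {"api": "jog_arm", "payload": {
  "deltas": [
    [-0.18,[-0.05,-0.08,0.06],[0,0,0]],
    [-0.18,[-0.06,-0.18,0.1],[0,0,0]],
    [-0.18,[-0.06,-0.28,0.12],[0,0.01,0]],
    [-0.18,[-0.03,-0.38,0.12],[0.007,0.1656,-0.0659]],
    [-0.18,[0,-0.48,0.12],[0.007,0.1656,-0.0659]],
    [-0.18,[0.03,-0.58,0.1],[0.007,0.1656,-0.0659]],
    [-0.18,[0.06,-0.68,0.08],[0.007,0.1656,-0.0659]],
    [-0.18,[0.1,-0.78,0.06],[0.007,0.1656,-0.0659]],
    [-0.18,[0.106,-0.88,0.04],[0.007,0.1656,-0.0659]],
    [-0.18,[0.106,-0.97,0.03],[0.007,0.1656,-0.0659]],
    [-0.18,[0.106,-1.0,0.02],[0.007,0.1656,-0.0659]],
    [-0.18,[0.106,-1.0,0.02],[0.007,0.1656,-0.0659]]
  ]
}}

```text
t: 10.38
tool_pos: [0.5241, -0.1944, 0.1389]
tool_rot: [-0.24, -3.131, -0.003]
contact_force: [-0.6, 0.5, -0.5]
opening: 0.0504
grip_force: 0.0
```

>>> {"api": "jog_arm", "payload": {
  "deltas": [
    [-0.18,[0,0,0],[0,0,0]],
    [-0.18,[0,0,0],[0,0,0]],
    [-0.18,[0,0,0],[0,0,0]],
    [-0.18,[0,0,0],[0,0,0]]
  ]
}}

```text
t: 10.72
tool_pos: [0.5256, -0.1904, 0.1424]
tool_rot: [0.23, 3.129, -0.0]
contact_force: [0.1, -1.1, -0.5]
opening: 0.0504
grip_force: 0.0
```

```bash
python3 -c "
from st import *
import pickle
o=stat();gotow([.5247,-.1935,.057],-8.5,o)
c=ctrl.get_calibration('wrist');im=ctrl.get_image('wrist');pickle.dump((c,im,o),open('r1.pkl','wb'))
p=proj(c,[[.5247,-.195,.074]])[0];x,y=p.astype(int);print(p)
for r in range(y-36,y+37,4): print(r,' '.join(f'{int(v):3d}' for v in im[r,x-48:x+49:4,0]))
"
```

```text
10.7167 pos [ 0.5256 -0.1904  0.1424] rot [ 0.23   3.129 -0.   ] F [ 0.1 -1.1 -0.5] op 0.0504 g 0.0
in nest mm [  18.8 -341.8  106.8] tool vs nest axes deg [ -1.2 -29.8  11.8]
w shift [-0.0022 -0.0077 -0.2135] turn [ 0.0001  0.0012 -0.0006]
[257.70283266 204.83411796]
168 219 220 219 220 219 220 221 223 224 175 176 176 176 176 223 219 202 222 219 218 221 176 176 177 176
172 219 220 219 220 220 219 219 218 219 220 174 176 176 176 175 177 174 177 172 219 218 219 199 208 175
176 220 220 219 218 220 219 219 219 219 218 173 175 179 178 178 176 176 175 200 218 220 219 219 220 219
180 219 221 219 220 219 219 219 220 219  67  67  66  63  64  65  58  54 177 201 219 218 218 218 219 220
184 218 219 220 219 219 219 218 219 220  62  64  66  64  64  65  64  63 177 180 219 219 220 219 219 219
188 219 218 220 219 218 219 219 219 224  67  67  66  63  66  64  62  65 182 221 219 219 219 219 219 219
192 220 220 219 220 219 219 219 219 225  70  67  72  75  78  76  72  72 150 199 219 219 219 218 219 219
196 220 219 219 219 219 220 220 219 201  69  78  95  95  88  84  79  74 181 219 219 218 220 220 219 219
[... 444 characters left out ...]
 219 219  77  76  76  73  75  73  75  72  75 218 218 219 220 219 219 219 219
220 219 221 218 219 220 219 219 219 221 227 228 209 150 123 102  80 182 218 219 218 219 220 219 219 219
224 219 220 219 220 219 219 219 219 220 220 220 218 220 220 220 219 219 219 220 219 219 219 220 220 220
228 219 219 218 219 219 219 219 221 220 219 219 220 219 219 219 219 221 219 220 219 219 218 219 220 219
232 219 219 219 220 219 219 220 219 219 219 219 220 220 219 219 220 219 218 220 219 220 219 220 219 220
236 194 205 219 219 219 219 219 220 219 219 220 218 220 219 219 218 219 219 219 220 219 220 220 219 220
240  64  63 219 219 219 219 219 220 219 220 219 218 220 219 220 220 219 219 219 220 219 219 220 220 219
```

Run:
```python
from st import *
import pickle
c,im,o=pickle.load(open("r1.pkl","rb"))
m=((im[...,0]<125)*255).astype(np.uint8);m[:170]=0;m[232:]=0;m[:,:215]=0;m[:,300:]=0
k=max(cv2.findContours(m,cv2.RETR_EXTERNAL,cv2.CHAIN_APPROX_NONE)[0],key=cv2.contourArea)[:,0]
h=cv2.convexHull(k)[:,0];ap=cv2.approxPolyDP(cv2.convexHull(k),2.0,True)[:,0];print(ap.tolist())
print([onz(c,p,.074).round(4).tolist()[:2] for p in ap])
B=np.array([[x,k[k[:,0]==x][:,1].max()] for x in range(k[:,0].min()+5,k[:,0].max()-4)],float)
L=np.array([[k[k[:,1]==y][:,0].min(),y] for y in range(196,213)],float)
Rr=np.array([[k[k[:,1]==y][:,0].max(),y] for y in range(197,217)],float)
for n,q in (("bottom",B),("left",L),("right",Rr)):
    w=np.array([onz(c,p,.074)[:2] for p in q]);d=cv2.fitLine(w.astype(np.float32),cv2.DIST_HUBER,0,.0005,.0001)[:2,0];print(n,np.degrees(np.arctan2(d[1],d[0])).round(1),w.mean(0).round(4))
```

```text
[[246, 177], [274, 180], [276, 194], [272, 220], [241, 217]]
[[0.5018, -0.2003], [0.5071, -0.1801], [0.5181, -0.1801], [0.5387, -0.1859], [0.5327, -0.2093]]
bottom 77.0 [ 0.5366 -0.1962]
left -9.6 [ 0.5223 -0.2068]
right -14.2 [ 0.5279 -0.1829]
```

>>> {"api": "jog_arm", "payload": {
  "deltas": [
    [-0.18,[-0.005,-0.0065,-0.08],[0,0,-0.0225]],
    [-0.18,[-0.005,-0.0065,-0.16],[0,0,-0.0225]],
    [-0.18,[-0.005,-0.0065,-0.213],[0,0,-0.0225]],
    [-0.18,[-0.005,-0.0065,-0.213],[0,0,-0.0225]],
    [-0.18,[-0.005,-0.0065,-0.213],[0,0,-0.0225]],
    [-0.18,[-0.005,-0.0065,-0.213],[0,0,-0.0225]],
    [-0.18,[-0.005,-0.0065,-0.213],[0,0,-0.0225]],
    [0.6,[-0.005,-0.0065,-0.213],[0,0,-0.0225]],
    [0.6,[-0.005,-0.0065,-0.213],[0,0,-0.0225]],
    [0.6,[-0.005,-0.0065,-0.213],[0,0,-0.0225]],
    [0.6,[-0.005,-0.0065,-0.213],[0,0,-0.0225]],
    [0.6,[-0.005,-0.0065,-0.213],[0,0,-0.0225]]
  ]
}}

```text
t: 11.77
tool_pos: [0.5246, -0.195, 0.0587]
tool_rot: [0.343, 3.117, -0.002]
contact_force: [0.2, 0.5, 6.4]
opening: 0.0251
grip_force: 35.8
```

>>> {"api": "jog_arm", "payload": {
  "deltas": [
    [0.6,[0,0,0],[0,0,0]],
    [0.6,[0,0,0],[0,0,0]],
    [0.6,[0,0,0],[0,0,0]]
  ]
}}

```text
t: 12.02
tool_pos: [0.5246, -0.195, 0.0587]
tool_rot: [0.343, 3.117, -0.002]
contact_force: [-0.5, 0.2, 5.5]
opening: 0.0255
grip_force: 35.8
```

```bash
python3 -c "
from st import *
o=stat();goto([0,1.0,110],o)"
```

```text
12.0167 pos [ 0.5246 -0.195   0.0587] rot [ 3.430e-01  3.117e+00 -2.000e-03] F [-0.5  0.2  5.5] op 0.0255 g 35.8
in nest mm [ -24.2 -346.3   35. ] tool vs nest axes deg [ -2.3 -29.7  15.8]
to [0, 1.0, 110] world [0.486  0.1506 0.1358] shift units [-0.0964  0.864   0.1925] turn units [-0.0127 -0.1648  0.088 ]
```

>>> {"api": "jog_arm", "payload": {
  "deltas": [
    [0.6,[0,0,0.08],[0,0,0]],
    [0.6,[0,0,0.18],[0,0,0]],
    [0.6,[-0.08,0.05,0.25],[-0.0127,-0.1648,0.088]],
    [0.6,[-0.16,0.13,0.28],[-0.0127,-0.1648,0.088]],
    [0.6,[-0.2,0.23,0.28],[-0.0127,-0.1648,0.088]],
    [0.6,[-0.2,0.33,0.28],[-0.0127,-0.1648,0.088]],
    [0.6,[-0.2,0.43,0.28],[-0.0127,-0.1648,0.088]],
    [0.6,[-0.2,0.53,0.28],[-0.0127,-0.1648,0.088]],
    [0.6,[-0.18,0.63,0.26],[-0.0127,-0.1648,0.088]],
    [0.6,[-0.16,0.73,0.23],[-0.0127,-0.1648,0.088]],
    [0.6,[-0.12,0.82,0.2],[-0.0127,-0.1648,0.088]],
    [0.6,[-0.0964,0.864,0.1925],[-0.0127,-0.1648,0.088]]
  ]
}}

```text
t: 13.02
tool_pos: [0.4841, 0.1539, 0.1337]
tool_rot: [-0.086, 2.618, 0.024]
contact_force: [-0.2, -1.8, 0.7]
opening: 0.025
grip_force: 35.1
```

>>> {"api": "jog_arm", "payload": {
  "deltas": [
    [0.6,[0,0,0],[0,0,0]],
    [0.6,[0,0,0],[0,0,0]],
    [0.6,[0,0,0],[0,0,0]],
    [0.6,[0,0,0],[0,0,0]],
    [0.6,[0,0,0],[0,0,0]],
    [0.6,[0,0,0],[0,0,0]]
  ]
}}

```text
t: 13.52
tool_pos: [0.4854, 0.1498, 0.1353]
tool_rot: [-0.08, 2.617, 0.023]
contact_force: [-0.1, 0.3, -0.1]
opening: 0.0252
grip_force: 35.1
```

```bash
python3 im.py a2
python3 - <<'E'
from st import *
import pickle
c,im,o=pickle.load(open("a2.pkl","rb"));T=R.from_rotvec(o["tool_rot"]).as_matrix()
goto([0,1,60],o)
pr=lambda P:proj(c,o["tool_pos"]+np.array(P)/1e3@T.T)
e=pr([[13,-14.4,-15.3],[13,11.6,-15.3],[-13,11.6,-15.3],[-13,-14.4,-15.3]]);print(e.round(1).tolist())
x,y=e.mean(0).astype(int)
for r in range(y-40,y+36,4): print(r,' '.join(f'{int(v):3d}' for v in im[r,x-44:x+45:4].mean(1)))
E
```

```text
13.5167 pos [0.4854 0.1498 0.1353] rot [-0.08   2.617  0.023] F [-0.1  0.3 -0.1] op 0.0252 g 35.1
in nest mm [ -0.9   0.3 109.9] tool vs nest axes deg [-0.1 -0.   0.1]
to [0, 1, 60] world [0.511  0.1522 0.0925] shift units [ 0.0641  0.0059 -0.107 ] turn units [-0.0003 -0.0001  0.0008]
[[235.0, 240.4], [289.2, 240.4], [287.6, 286.2], [236.6, 286.2]]
223 119 117 121 120 119 123  39  36  40  35  36  37  37  37  38  37  39 125 124 121 123 121 123
227 118 118 118 116 117  95  38  37  37  37  37  36  33  39  37  35  37  95 115 114 116 118 115
231 117 119 116 115 118  54  32  37  34  35  37  36  33  35  36  36  35  56 115 116 117 116 117
235 113 113  98 100  86  35  37  35  34  34  34  33  35  32  32  35  36  35  86 100 102 113 114
239 113 112 100 100  52  30  33  32  35  32  30  33  34  31  35  35  35  35  56 101  99 113 115
243  80  85  99  98  34  43  43  46  44  48  49  45  46  46  46  47  46  46  37  99 100  88  81
247  38  94 100 100  36  44  48  48  58  65  66  65  64  63  62  63  62  54  38  99  99  94  43
251  40  99  98  99  37  42  46  57  84  82  83  81  81  80  81  79  63  51  
[... 374 characters left out ...]
  61  46  35  36 100 101  99
271  43 191 185  57  34  38  67  87 101 101 100 100 100 100  98  83  59  43  34  74 213 200  38
275  38  34 185  55  35  39  70  87 104 102 103 104 101 102 104  82  60  45  34  74 246  33  38
279  33  38  30  57  32  44  69  77  87  85  84  83  83  83  82  69  61  42  38  74  32  34  36
283  35  38  35  54  31  87  68  71  68  68  67  66  66  62  66  61  61  59  34  75  37  35  35
287  38  38  36  53  33 141 138 139 137 138 139 139 137 137 137 137 135 138  32  75  38  36  38
291  34  34  36  52  30 140 136 137 138 140 137 139 139 139 139 138 140 140  34  77  39  37  33
295  33  34  36  53  27 137 136 138 136 135 136 136 137 138 139 136 138 136  30  76  40  34  37
```

>>> {"api": "jog_arm", "payload": {
  "deltas": [
    [0.6,[0.03,0.003,-0.054],[0,0,0]],
    [0.6,[0.064,0.005,-0.107],[0,0,0]],
    [0.6,[0.064,0.005,-0.107],[0,0,0]],
    [0.6,[0.064,0.005,-0.107],[0,0,0]],
    [0.6,[0.064,0.005,-0.107],[0,0,0]],
    [0.6,[0.064,0.005,-0.107],[0,0,0]],
    [0.6,[0.064,0.005,-0.107],[0,0,0]]
  ]
}}

```text
t: 14.15
tool_pos: [0.5111, 0.1533, 0.0931]
tool_rot: [-0.083, 2.616, 0.024]
contact_force: [0.6, -0.3, -1.1]
opening: 0.0248
grip_force: 35.1
```

```bash
python3 -c "
from st import *
o=stat();goto([0,1.0,39],o)"
```

```text
14.15 pos [0.5111 0.1533 0.0931] rot [-0.083  2.616  0.024] F [ 0.6 -0.3 -1.1] op 0.0248 g 35.1
in nest mm [ 0.5  2.1 60.4] tool vs nest axes deg [-0.1  0.  -0. ]
to [0, 1.0, 39] world [0.5215 0.1529 0.0743] shift units [ 0.0258 -0.0011 -0.0471] turn units [-0.0003  0.0001 -0.0001]
```

>>> {"api": "jog_arm", "payload": {
  "deltas": [
    [0.6,[0.007,-0.001,-0.013],[0,0,0]],
    [0.6,[0.014,-0.001,-0.025],[0,0,0]],
    [0.6,[0.02,-0.001,-0.037],[0,0,0]],
    [0.6,[0.026,-0.001,-0.047],[0,0,0]],
    [0.6,[0.026,-0.001,-0.047],[0,0,0]],
    [0.6,[0.026,-0.001,-0.047],[0,0,0]],
    [0.6,[0.026,-0.001,-0.047],[0,0,0]]
  ]
}}

```text
t: 14.73
tool_pos: [0.5209, 0.1528, 0.0722]
tool_rot: [-0.083, 2.62, 0.023]
contact_force: [1.1, 0.5, -0.8]
opening: 0.0253
grip_force: 35.1
```

```bash
python3 -c "
from st import *
o=stat()"
```

```text
14.7333 pos [0.5209 0.1528 0.0722] rot [-0.083  2.62   0.023] F [ 1.1  0.5 -0.8] op 0.0253 g 35.1
in nest mm [-1.6  1.  37.5] tool vs nest axes deg [-0.  -0.2 -0. ]
```

>>> {"api": "jog_arm", "payload": {
  "deltas": [
    [0.05,[0,0,0],[0,0,0]],
    [0.05,[0,0,0],[0,0,0]],
    [0.05,[0,0,0],[0,0,0]],
    [0.05,[0,0,0],[0,0,0]],
    [0.05,[-0.04,-0.003,0.07],[0,0,0]],
    [0.05,[-0.09,-0.006,0.156],[0,0,0]],
    [0.05,[-0.09,-0.006,0.156],[0,0,0]],
    [0.05,[-0.09,-0.006,0.156],[0,0,0]],
    [0.05,[-0.09,-0.006,0.156],[0,0,0]],
    [0.05,[-0.09,-0.006,0.156],[0,0,0]]
  ]
}}

```text
t: 15.57
tool_pos: [0.4841, 0.1503, 0.1331]
tool_rot: [-0.084, 2.622, 0.023]
contact_force: [-0.1, -0.3, -0.1]
opening: 0.0406
grip_force: 0.0
```

```bash
python3 im.py b2
python3 - <<'E'
from st import *
import pickle
c,im,o=pickle.load(open("b2.pkl","rb"));gotow([.518,-.2722,.15],-5,o)
e=proj(c,tn+np.array([[-13,-13,50],[-13,13,50],[13,13,50],[13,-13,50],[0,0,50]])/1e3@N.T);print(e.round(1).tolist())
x,y=e[-1].astype(int)
for r in range(y-36,y+37,4): print(r,' '.join(f'{int(v):3d}' for v in im[r,x-44:x+45:4].mean(1)))
E
```

```text
15.5667 pos [0.4841 0.1503 0.1331] rot [-0.084  2.622  0.023] F [-0.1 -0.3 -0.1] op 0.0406 g 0.0
in nest mm [ -3.    0.8 108.7] tool vs nest axes deg [ 0.  -0.3 -0. ]
w shift [ 0.0847 -1.0561  0.0422] turn [ 0.0018  0.1651 -0.047 ]
[[244.9, 197.6], [280.9, 197.6], [280.2, 230.6], [245.5, 230.6], [262.9, 214.4]]
178 148 148 147 151 151 151 151 152 150 111 111 112 112 112 112 111 112 152 148 150 150 149 150
182 154 156 156 156 156 157 155 155 117 113 113 114 115 115 114 114 115 153 151 149 147 150 150
186 117 116 116 117 115 115 117 117 117 117 115 117 116 118 118 118 118 115 115 116 118 117 117
190 117 114 118 117 119 118  92  92  39  36  39  38  38  42  41  37  88 119 118 118 117 119 119
194 117 117 118 117 117 117  90  48  42  43  43  41  41  41  43  41  89 118 120 118 119 119 119
198 118 116 116 116 117 117  91  51  53  53  52  53  53  52  52  53  93 121 119 119 118 119 118
202 117 114 117 118 118 118  95  55  64  59  61  62  62  65  63  61  94 117 118 120 120 119 119
206 117 115 117 117 116 114  94  53  63 100 101 101  99 103  71  61  93 118 119 121 119 120 120
210 115 115 118 117
[... 336 characters left out ...]
  90 119 119 119 119 119 119
226 116 117 116 116 117 117 102  43  48  53  50  53  52  49  53  52  87 120 120 121 119 117 120
230 114 114 116 116 116 116 116 119 119 121 118 120 121 118 119 118 117 115 115 116 115 118 119
234 113 112 115 115 114 116 114 114 112 114 114 115 114 113 112 111 114 113 113 114 115 112 111
238  86  36 109 109 108 110 110 110 109 109 109 110 111 110 109 109 110 109 111 110 110  40  92
242  36  38 111 111 110 108 110 110 110 110 110 110 110 110 111 110 110 111 111 110 111  42  39
246  39  38 112 111 107 110 109 111 111 111 110 110 111 111 110 112 108 111 111 111 112  41  39
250  38  39 111 110 110 111 111 110 111 109 110 110 111 109 112 112 110 111 111 111 110  41  42
```

The relay is seated: its top spans columns 246–281 and rows 194–228, close to what was predicted. Now the choke.

>>> {"api": "jog_arm", "payload": {
  "deltas": [
    [-0.18,[-0.05,-0.08,0.06],[0,0,0]],
    [-0.18,[-0.06,-0.18,0.1],[0,0,0]],
    [-0.18,[-0.06,-0.28,0.12],[0,0.01,0]],
    [-0.18,[-0.03,-0.38,0.12],[0.0018,0.165,-0.047]],
    [-0.18,[0,-0.48,0.12],[0.0018,0.165,-0.047]],
    [-0.18,[0.03,-0.58,0.1],[0.0018,0.165,-0.047]],
    [-0.18,[0.06,-0.68,0.08],[0.0018,0.165,-0.047]],
    [-0.18,[0.08,-0.78,0.06],[0.0018,0.165,-0.047]],
    [-0.18,[0.085,-0.88,0.04],[0.0018,0.165,-0.047]],
    [-0.18,[0.085,-0.96,0.04],[0.0018,0.165,-0.047]],
    [-0.18,[0.085,-1.0,0.04],[0.0018,0.165,-0.047]],
    [-0.18,[0.085,-1.0,0.04],[0.0018,0.165,-0.047]]
  ]
}}

```text
t: 16.62
tool_pos: [0.5181, -0.2524, 0.1483]
tool_rot: [-0.144, -3.138, -0.002]
contact_force: [-0.5, 0.3, -0.5]
opening: 0.0508
grip_force: 0.0
```

>>> {"api": "jog_arm", "payload": {
  "deltas": [
    [-0.18,[0,-0.054,0],[0,0,0]],
    [-0.18,[0,-0.054,0],[0,0,0]],
    [-0.18,[0,-0.054,0],[0,0,0]],
    [-0.18,[0,-0.054,0],[0,0,0]],
    [-0.18,[0,-0.054,0],[0,0,0]]
  ]
}}

```text
t: 17.03
tool_pos: [0.5189, -0.2697, 0.1505]
tool_rot: [0.135, 3.136, 0.001]
contact_force: [-0.0, -0.4, -0.4]
opening: 0.0503
grip_force: 0.0
```

```bash
python3 im.py k1
python3 - <<'E'
from st import *
import pickle
c,im,o=pickle.load(open("k1.pkl","rb"))
x,y=proj(c,[[.518,-.2736,.074]])[0].astype(int)
m=((im[...,0]<140)*255).astype(np.uint8);m[:y-60]=0;m[y+34:]=0;m[:,:x-40]=0;m[:,x+40:]=0
k=max(cv2.findContours(m,cv2.RETR_EXTERNAL,cv2.CHAIN_APPROX_NONE)[0],key=cv2.contourArea)[:,0]
ap=cv2.approxPolyDP(cv2.convexHull(k),2.0,True)[:,0];print(x,y,ap.tolist());print([onz(c,p,.074).round(4).tolist()[:2] for p in ap])
B=np.array([[u,k[k[:,0]==u][:,1].max()] for u in range(k[:,0].min()+4,k[:,0].max()-6)],float)
L=np.array([[k[k[:,1]==v][:,0].min(),v] for v in range(y-15,y+16)],float)
Rr=np.array([[k[k[:,1]==v][:,0].max(),v] for v in range(y-15,y+16)],float)
for n,q in (("bottom",B),("left",L),("right",Rr)):
    w=np.array([onz(c,p,.074)[:2] for p in q]);d=cv2.fitLine(w.astype(np.float32),cv2.DIST_HUBER,0,.0005,.0001)[:2,0];print(n,np.degrees(np.arctan2(d[1],d[0])).round(1),w.mean(0).round(4))
for r in range(y-48,y+37,4): print(r,' '.join(f'{int(v):3d}' for v in im[r,x-36:x+37:4,0]))
E
```

```text
17.0333 pos [ 0.5189 -0.2697  0.1505] rot [1.350e-01 3.136e+00 1.000e-03] F [-0.  -0.4 -0.4] op 0.0503 g 0.0
in nest mm [  12.6 -420.5  119.7] tool vs nest axes deg [ -0.4 -29.9   8.4]
258 201 [[268, 168], [270, 221], [247, 223], [247, 171], [249, 168]]
[[0.492, -0.2641], [0.5357, -0.266], [0.5358, -0.2846], [0.493, -0.2803], [0.4908, -0.2785]]
bottom 85.1 [ 0.5365 -0.277 ]
left -5.9 [ 0.5171 -0.2834]
right -4.4 [ 0.5187 -0.2647]
153 225 223 224 185 187 183 184 184 184 184 185 185 185 182 184 184 184 182 182
157 223 224 224 181 185 184 183 184 182 184 183 184 184 184 184 183 183 183 182
161 223 224 224 181 185 184 186 184 184 183 182 183 183 185 183 182 181 183 182
165 224 224 224 227 212 183 182 187 185 185 184 185 183 184 182 186 224 229 184
169 224 224 224 224 224 224 229  68  68  67  66  68 154 183 208 225 225 224 224
173 224 224 225 224 225 224 181  71  73  70  72  73 116 183 207 224 224 224 225
177 224 223 224 225 224 225 134  74  73  74  73  73  75 181 206 224 225 225 224
181 223 224 225 224 223 224  82  79  82  80  81  82  69 183 225 225 224 225 225
185 223 224 224 224 224 22
[... 393 characters left out ...]
 224 224 112  91  76  79  80  92  85 210 224 224 225 224 226
209 224 224 224 225 224 224 113  92  80  79  79  94 114 225 225 225 225 225 225
213 224 225 224 224 224 223 146  92  80  79  78  92 113 225 224 226 225 225 225
217 224 225 224 224 224 224 144  95  77  79  79  90 112 224 225 226 225 225 224
221 223 224 225 224 224 225 148  99  96  97  98  97 117 225 226 225 225 225 225
225 224 225 224 225 225 225 227 233 232 234 232 233 228 225 225 226 225 226 225
229 225 224 223 225 224 225 225 225 225 224 225 225 224 226 225 224 226 225 225
233 224 225 224 224 225 225 225 225 225 225 225 224 224 225 225 226 226 225 226
237 223 224 225 224 224 225 225 226 225 225 225 226 225 226 225 225 225 225 225
```

>>> {"api": "jog_arm", "payload": {
  "deltas": [
    [-0.18,[-0.005,-0.006,-0.08],[0,0,0]],
    [-0.18,[-0.005,-0.006,-0.16],[0,0,0]],
    [-0.18,[-0.005,-0.006,-0.235],[0,0,0]],
    [-0.18,[-0.005,-0.006,-0.235],[0,0,0]],
    [-0.18,[-0.005,-0.006,-0.235],[0,0,0]],
    [-0.18,[-0.005,-0.006,-0.235],[0,0,0]],
    [-0.18,[-0.005,-0.006,-0.235],[0,0,0]],
    [0.8,[-0.005,-0.006,-0.235],[0,0,0]],
    [0.8,[-0.005,-0.006,-0.235],[0,0,0]],
    [0.8,[-0.005,-0.006,-0.235],[0,0,0]],
    [0.8,[-0.005,-0.006,-0.235],[0,0,0]],
    [0.8,[-0.005,-0.006,-0.235],[0,0,0]]
  ]
}}

```text
t: 18.08
tool_pos: [0.5179, -0.2743, 0.0585]
tool_rot: [0.137, 3.133, -0.002]
contact_force: [-0.3, 1.7, 6.8]
opening: 0.0191
grip_force: 35.1
```

>>> {"api": "jog_arm", "payload": {
  "deltas": [
    [0.8,[0,0,0],[0,0,0]],
    [0.8,[0,0,0],[0,0,0]],
    [0.8,[0,0,0],[0,0,0]],
    [0.8,[0,0,0],[0,0,0]]
  ]
}}

```text
t: 18.42
tool_pos: [0.5179, -0.2743, 0.0585]
tool_rot: [0.137, 3.133, -0.002]
contact_force: [-0.2, 1.1, 6.5]
opening: 0.0192
grip_force: 35.1
```

```bash
python3 -c "
from st import *
o=stat();goto([0,-57,110],o)"
```

```text
18.4167 pos [ 0.5179 -0.2743  0.0585] rot [ 1.370e-01  3.133e+00 -2.000e-03] F [-0.2  1.1  6.5] op 0.0192 g 35.1
in nest mm [ -34.5 -425.1   40.7] tool vs nest axes deg [ -0.3 -29.7   8.5]
to [0, -57, 110] world [0.4897 0.0927 0.1358] shift units [-0.0703  0.9175  0.1931] turn units [-0.0016 -0.1652  0.0471]
```

>>> {"api": "jog_arm", "payload": {
  "deltas": [
    [0.8,[0,0,0.08],[0,0,0]],
    [0.8,[0,0,0.18],[0,0,0]],
    [0.8,[-0.06,0.07,0.25],[-0.0016,-0.1652,0.0471]],
    [0.8,[-0.13,0.15,0.28],[-0.0016,-0.1652,0.0471]],
    [0.8,[-0.18,0.24,0.28],[-0.0016,-0.1652,0.0471]],
    [0.8,[-0.18,0.34,0.28],[-0.0016,-0.1652,0.0471]],
    [0.8,[-0.18,0.44,0.28],[-0.0016,-0.1652,0.0471]],
    [0.8,[-0.18,0.54,0.28],[-0.0016,-0.1652,0.0471]],
    [0.8,[-0.16,0.64,0.26],[-0.0016,-0.1652,0.0471]],
    [0.8,[-0.14,0.74,0.24],[-0.0016,-0.1652,0.0471]],
    [0.8,[-0.1,0.83,0.21],[-0.0016,-0.1652,0.0471]],
    [0.8,[-0.07,0.9175,0.193],[-0.0016,-0.1652,0.0471]]
  ]
}}

```text
t: 19.42
tool_pos: [0.4846, 0.0844, 0.1364]
tool_rot: [-0.085, 2.617, 0.024]
contact_force: [0.9, -1.2, -0.9]
opening: 0.0194
grip_force: 34.5
```

>>> {"api": "jog_arm", "payload": {
  "deltas": [
    [0.8,[0,0,0],[0,0,0]],
    [0.8,[0,0,0],[0,0,0]],
    [0.8,[0,0,0],[0,0,0]],
    [0.8,[0,0,0],[0,0,0]],
    [0.8,[0,0,0],[0,0,0]],
    [0.8,[0,0,0],[0,0,0]]
  ]
}}

```text
t: 19.92
tool_pos: [0.4853, 0.0804, 0.1371]
tool_rot: [-0.079, 2.618, 0.023]
contact_force: [-1.3, -0.1, -0.4]
opening: 0.0191
grip_force: 34.6
```

```bash
python3 im.py a3
python3 - <<'E'
from st import *
import pickle
c,im,o=pickle.load(open("a3.pkl","rb"));T=R.from_rotvec(o["tool_rot"]).as_matrix()
goto([0,-57,60],o)
pr=lambda P:proj(c,o["tool_pos"]+np.array(P)/1e3@T.T)
e=pr([[20,-11.4,-15.5],[20,8.6,-15.5],[-20,8.6,-15.5],[-20,-11.4,-15.5]]);print(e.round(1).tolist())
x,y=e.mean(0).astype(int)
for r in range(y-48,y+49,4): print(r,' '.join(f'{int(v):3d}' for v in im[r,x-36:x+37:4].mean(1)))
E
```

```text
19.9167 pos [0.4853 0.0804 0.1371] rot [-0.079  2.618  0.023] F [-1.3 -0.1 -0.4] op 0.0191 g 34.6
in nest mm [ -3.8 -69.  113.7] tool vs nest axes deg [-0.1 -0.1  0.2]
to [0, -57, 60] world [0.5147 0.0943 0.0925] shift units [ 0.0734  0.0347 -0.1115] turn units [-0.0003 -0.0003  0.0009]
[[240.9, 227.2], [283.3, 227.2], [281.4, 297.7], [242.8, 297.8]]
214 172 170 167 169 170  53  59  58  57  56  56  55  55  55 127 125  78 113 122
218 161 170 168 169 175  55  57  56  55  56  56  56  55  56 126 122  68 113 122
222 151 170 171 171 146  54  55  55  55  53  54  52  53  55  97 106  69 114 124
226 152 170 172 171 109  56  54  55  53  53  53  53  54  56  62  70  65 116 123
230 140 170 170 172  64  69  69  69  68  77  77  76  77  77  62  86  88 119 124
234 133 163 106 106  54  79  82  76  95 103 105 105 104 107  67 100 100 115 120
238 117 131 100 100  55  79  76  71 101  99 101 100 100 105  64 101 100 108 119
242 108  98 100 104  56  77  58  53  69  69  67  66  77 105  63 103 101 102 108
246  35 101 101  89  44  78  57  51  68  69  67  68  78 105  50  88 102 101  39
250  40 101 100  68  47  76
[... 552 characters left out ...]
  27  82  94  67  67  66  68  66  90 100  34  74  73  38  36
282  34  34  34  56  27 105  96  70  68  66  67  66  92  99  33  77  35  39  35
286  34  36  35  53  32 106  95  66  66  68  65  66  89  99  35  76  38  38  36
290  34  32  37  53  36 104  94  67  67  66  65  64  92 100  44  76  36  35  37
294  37  36  33  52  66 105 109 103 107 105 108 105 102  99  85  76  40  37  34
298  33  31  31  52  82 136 136 138 140 137 138 139 140 139 109  76  40  35  35
302  31  34  34  51 102 141 141 137 138 164 176 167 169 155 167  74  37  32  33
306  33  31  33  74 107 141 139 137 136 140 141 141 141 141 145  71  39  34  35
310  35  30  26  69 125 139 141 137 138 127 125 125 127 125 128  72  36  30  32
```

>>> {"api": "jog_arm", "payload": {
  "deltas": [
    [0.8,[0.02,0.03,-0.02],[0,0,0]],
    [0.8,[0.04,0.0347,-0.06],[0,0,0]],
    [0.8,[0.0734,0.0347,-0.1115],[0,0,0]],
    [0.8,[0.0734,0.0347,-0.1115],[0,0,0]],
    [0.8,[0.0734,0.0347,-0.1115],[0,0,0]],
    [0.8,[0.0734,0.0347,-0.1115],[0,0,0]],
    [0.8,[0.0734,0.0347,-0.1115],[0,0,0]],
    [0.8,[0.0734,0.0347,-0.1115],[0,0,0]]
  ]
}}

```text
t: 20.63
tool_pos: [0.515, 0.0959, 0.0937]
tool_rot: [-0.083, 2.616, 0.024]
contact_force: [0.5, 0.5, -0.9]
opening: 0.019
grip_force: 34.6
```

```bash
python3 -c "
from st import *
o=stat();goto([0,-57.0,39],o)"
```

```text
20.6333 pos [0.515  0.0959 0.0937] rot [-0.083  2.616  0.024] F [ 0.5  0.5 -0.9] op 0.019 g 34.6
in nest mm [  1.  -55.4  60.8] tool vs nest axes deg [-0.1  0.1 -0. ]
to [0, -57.0, 39] world [0.5252 0.095  0.0743] shift units [ 0.0254 -0.0024 -0.0485] turn units [-0.0004  0.0003 -0.0001]
```

>>> {"api": "jog_arm", "payload": {
  "deltas": [
    [0.8,[0.006,-0.002,-0.013],[0,0,0]],
    [0.8,[0.013,-0.002,-0.025],[0,0,0]],
    [0.8,[0.019,-0.002,-0.037],[0,0,0]],
    [0.8,[0.026,-0.002,-0.048],[0,0,0]],
    [0.8,[0.026,-0.002,-0.048],[0,0,0]],
    [0.8,[0.026,-0.002,-0.048],[0,0,0]],
    [0.8,[0.026,-0.002,-0.048],[0,0,0]]
  ]
}}

```text
t: 21.22
tool_pos: [0.5245, 0.0954, 0.0722]
tool_rot: [-0.084, 2.62, 0.024]
contact_force: [-0.5, -0.9, -0.7]
opening: 0.0194
grip_force: 34.7
```

```bash
python3 -c "
from st import *
o=stat()"
```

```text
21.2167 pos [0.5245 0.0954 0.0722] rot [-0.084  2.62   0.024] F [-0.5 -0.9 -0.7] op 0.0194 g 34.7
in nest mm [ -1.5 -56.6  37.5] tool vs nest axes deg [-0.1 -0.2 -0.1]
```

Free of contact and inside the pocket, so I release and back off.

>>> {"api": "jog_arm", "payload": {
  "deltas": [
    [0.2,[0,0,0],[0,0,0]],
    [0.2,[0,0,0],[0,0,0]],
    [0.2,[0,0,0],[0,0,0]],
    [0.2,[0,0,0],[0,0,0]],
    [0.2,[-0.04,-0.003,0.07],[0,0,0]],
    [0.2,[-0.12,0.05,0.2],[0,0,0]],
    [0.2,[-0.18,0.1,0.31],[0,0,0]],
    [0.2,[-0.18,0.14,0.31],[0,0,0]],
    [0.2,[-0.18,0.14,0.31],[0,0,0]],
    [0.2,[-0.18,0.14,0.31],[0,0,0]],
    [0.2,[-0.18,0.14,0.31],[0,0,0]],
    [0.2,[-0.18,0.14,0.31],[0,0,0]]
  ]
}}

```text
t: 22.22
tool_pos: [0.4522, 0.1507, 0.1946]
tool_rot: [-0.083, 2.622, 0.023]
contact_force: [0.3, -0.4, 1.0]
opening: 0.0343
grip_force: 0.0
```

```bash
python3 im.py b3
python3 - <<'E'
from st import *
import pickle
c,im,o=pickle.load(open("b3.pkl","rb"))
print(o["q"].round(2))
lab=[]
for n,y,hx,hy in (("can",58,15,15),("relay",0,13,13),("choke",-58,20,10)):
    e=proj(c,tn+np.array([[-hx,y-hy,50],[-hx,y+hy,50],[hx,y+hy,50],[hx,y-hy,50]])/1e3@N.T);lab.append(e)
p=np.vstack(lab);x0,y0=p.min(0).astype(int)-40;x1,y1=p.max(0).astype(int)+60
f=min(790/(x1-x0),590/(y1-y0));a=np.clip(im[y0:y1,x0:x1,::-1].astype(float)*1.5,0,255).astype(np.uint8);a=cv2.resize(a,None,fx=f,fy=f,interpolation=cv2.INTER_CUBIC)
for e in lab: cv2.polylines(a,[((e-[x0,y0]+.5)*f).astype(int)],True,(0,0,255),1)
cv2.imwrite("pics/b3.png",a)
E
```

```text
22.2167 pos [0.4522 0.1507 0.1946] rot [-0.083  2.622  0.023] F [ 0.3 -0.4  1. ] op 0.0343 g 0.0
in nest mm [1.000e-01 3.200e+00 1.778e+02] tool vs nest axes deg [-0.  -0.3 -0. ]
[ 0.21 -0.67  2.31 -0.08  1.   -1.4 ]
```

View pics/b3.png

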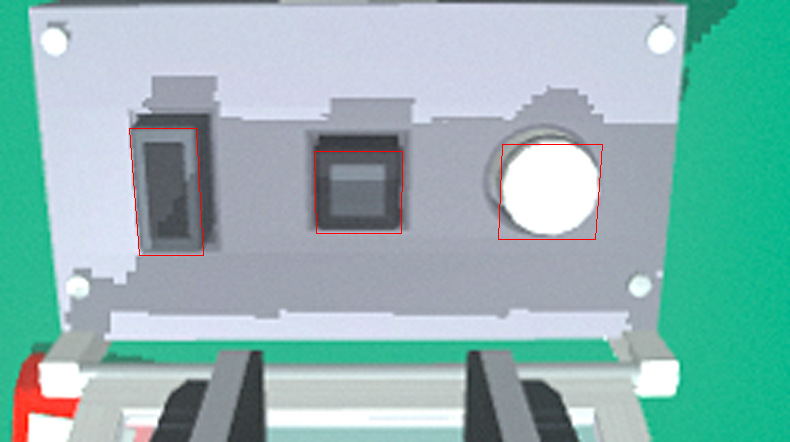

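All three parts are seated with their tops inside the predicted outlines, and the lid is still open. Next I plan the lid sweep as an arc about the hinge.

```bash
cat > lid.py <<'E'
from st import *
def P(q,r=85,off=4,half=11): return np.array([58-r*np.cos(q)+(off+half*np.sin(q)+0)*np.sin(q),1,54.5+r*np.sin(q)+off*np.cos(q)])
def rows(pts,o=None):
    o=o or ctrl.get_obs();stat()
    print("turn fix",(R.from_matrix(N@np.diag([-1,1,-1])@R.from_rotvec(o["tool_rot"]).as_matrix().T).as_rotvec()/np.pi).round(4))
    for p in pts: print(np.array(p).round(0),((tn+N@(np.array(p)/1e3)-o["tool_pos"])/.4).round(3).tolist())
E
python3 - <<'E'
from lid import *
import pickle
c,im=pickle.load(open("w2.pkl","rb"))
px=np.array([428.5,494])/1.5625-.5
for q in np.arange(1.7,2.01,.05):
    p=proj(c,tn+N@(np.array([58-118*np.cos(q),0,54.5+118*np.sin(q)])/1e3))[0];print(round(q,2),p.round(1),px.round(1))
rows([[0,1,215],[60,1,215],[130,1,215],[130,1,150]])
E
```

```text
1.7 [283.1 299.5] [273.7 315.7]
1.75 [283.2 304.6] [273.7 315.7]
1.8 [283.4 309.3] [273.7 315.7]
1.85 [283.5 313.6] [273.7 315.7]
1.9 [283.6 317.5] [273.7 315.7]
1.95 [283.7 320.9] [273.7 315.7]
2.0 [283.7 323.9] [273.7 315.7]
22.2667 pos [0.4521 0.1504 0.1942] rot [-0.083  2.623  0.023] F [0.1 0.  0.1] op 0.0339 g 0.0
in nest mm [-1.000e-01  3.000e+00  1.775e+02] tool vs nest axes deg [-0.  -0.3  0. ]
turn fix [-0.     -0.0019  0.0002]
[  0   1 215] [-0.046, -0.008, 0.081]
[ 60   1 215] [0.083, 0.0, 0.156]
[130   1 215] [0.235, 0.01, 0.244]
[130   1 150] [0.316, 0.015, 0.103]
```

The lid angle is about 1.88 rad. The handle at u ≈ 284 matches the predicted 283.5. Moving over and behind the lid.

>>> {"api": "jog_arm", "payload": {
  "deltas": [
    [1,[-0.046,-0.008,0.081],[0,-0.002,0]],
    [1,[-0.02,-0.006,0.1],[0,-0.002,0]],
    [1,[0.05,-0.002,0.138],[0,-0.002,0]],
    [1,[0.12,0.002,0.178],[0,-0.002,0]],
    [1,[0.19,0.006,0.218],[0,-0.002,0]],
    [1,[0.235,0.01,0.244],[0,-0.002,0]],
    [1,[0.235,0.01,0.244],[0,-0.002,0]],
    [1,[0.235,0.01,0.244],[0,-0.002,0]],
    [1,[0.235,0.01,0.244],[0,-0.002,0]]
  ]
}}

```text
t: 23.02
tool_pos: [0.5458, 0.1546, 0.2914]
tool_rot: [-0.083, 2.617, 0.023]
contact_force: [-0.4, 0.7, -0.5]
opening: 0.0002
grip_force: 0.0
```

Run:
```python
from lid import *
rows([[135,1,215],[135,1,150]]+[P(q) for q in (1.8,1.6,1.4,1.2)])
```

```text
23.0167 pos [0.5458 0.1546 0.2914] rot [-0.083  2.617  0.023] F [-0.4  0.7 -0.5] op 0.0002 g 0.0
in nest mm [129.7   1.1 214.9] tool vs nest axes deg [-0. -0.  0.]
turn fix [-0.0001 -0.0001  0.0001]
[135   1 215] [0.011, 0.0, 0.007]
[135   1 150] [0.092, 0.006, -0.134]
[ 92.   1. 136.] [0.016, 0.001, -0.218]
[ 75.   1. 139.] [-0.023, -0.002, -0.231]
[ 58.   1. 139.] [-0.06, -0.004, -0.254]
[ 40.   1. 135.] [-0.093, -0.006, -0.284]
```

>>> {"api": "jog_arm", "payload": {
  "deltas": [
    [1,[0.05,0.003,-0.06],[0,0,0]],
    [1,[0.092,0.006,-0.134],[0,0,0]],
    [1,[0.092,0.006,-0.134],[0,0,0]],
    [1,[0.07,0.004,-0.155],[0,0,0]],
    [1,[0.052,0.003,-0.175],[0,0,0]],
    [1,[0.034,0.002,-0.196],[0,0,0]],
    [1,[0.016,0.001,-0.218],[0,0,0]],
    [1,[0.003,0,-0.223],[0,0,0]],
    [1,[-0.01,-0.001,-0.227],[0,0,0]],
    [1,[-0.023,-0.002,-0.231],[0,0,0]],
    [1,[-0.023,-0.002,-0.231],[0,0,0]],
    [1,[-0.023,-0.002,-0.231],[0,0,0]]
  ]
}}

```text
t: 24.02
tool_pos: [0.5376, 0.1546, 0.2024]
tool_rot: [-0.084, 2.612, 0.024]
contact_force: [-0.1, -0.1, -0.0]
opening: -0.0001
grip_force: 0.0
```

Run:
```python
from lid import *
rows([P(q) for q in (1.4,1.2,1.0,.8,.6,.45,.3,.2)])
```

```text
24.0167 pos [0.5376 0.1546 0.2024] rot [-0.084  2.612  0.024] F [-0.1 -0.1 -0. ] op -0.0001 g 0.0
in nest mm [ 78.1   1.7 141.9] tool vs nest axes deg [-0.1  0.3 -0.1]
turn fix [-0.0004  0.0017 -0.0003]
[ 58.   1. 139.] [-0.039, -0.004, -0.031]
[ 40.   1. 135.] [-0.073, -0.006, -0.062]
[ 23.   1. 128.] [-0.101, -0.008, -0.098]
[  7.   1. 118.] [-0.123, -0.01, -0.14]
[ -6.   1. 106.] [-0.137, -0.011, -0.184]
[-15.   1.  95.] [-0.142, -0.011, -0.217]
[-21.   1.  83.] [-0.141, -0.011, -0.251]
[-24.   1.  75.] [-0.138, -0.011, -0.272]
```

```bash
cat > lidsee.py <<'E'
from lid import *
def pts(c,q):
    y=np.array([-85,85]);return proj(c,np.array([tn+N@(np.array([58-118*np.cos(q)+3*np.sin(q),v,54.5+118*np.sin(q)+3*np.cos(q)])/1e3) for v in y]))
def see(n,qs):
    c=ctrl.get_calibration(n);im=ctrl.get_image(n).astype(int);g=im.mean(2)
    for q in qs:
        a,b=pts(c,q);L=[g[int(round(v)),int(round(u))] for u,v in (a+(b-a)*t for t in np.linspace(.03,.97,25))]
        print(n,round(q,2),a.round(0),b.round(0),' '.join(str(int(v)) for v in L))
E
python3 - <<'E'
from lidsee import *
see("side",np.arange(1.3,2.0,.1));see("scene",np.arange(1.3,2.0,.1))
E
```

```text
side 1.3 [212. 137.] [205. 117.] 88 88 89 90 89 89 89 88 89 88 88 86 89 88 88 90 87 90 89 87 89 88 86 87 87
side 1.4 [215. 134.] [207. 115.] 88 89 88 89 89 89 88 89 89 88 90 87 90 90 88 89 88 88 88 89 91 88 89 91 90
side 1.5 [218. 132.] [210. 112.] 88 88 90 88 90 90 90 89 88 87 87 90 86 88 88 87 89 89 88 88 89 86 86 87 88
side 1.6 [222. 130.] [213. 110.] 209 208 208 212 208 211 211 211 178 152 152 146 151 135 135 119 69 52 90 55 45 45 45 49 48
side 1.7 [225. 128.] [216. 109.] 126 120 126 92 57 89 65 85 60 60 65 55 63 55 47 42 49 49 56 48 44 44 53 58 55
side 1.8 [229. 126.] [220. 108.] 91 105 125 125 85 102 86 86 111 104 117 117 113 138 139 108 100 59 84 84 60 91 91 86 105
side 1.9 [233. 125.] [223. 107.] 88 89 90 90 90 89 91 96 96 111 113 119 155 162 161 161 162 163 164 163 163 161 162 163 169
scene 1.3 [270. 124.] [303.  97.] 51 52 50 50 50 51 53 51 60 73 72 72 72 67 40 26 39 41 40 34 41 38 41 41 40
scene 1.4 [273. 124.] [306.  96.] 50 52 50 51 51 50 51 73 73 73 72 73 72 62 52 41 40 34 39 41 38 41 37 34 41
scene 1.5 [275. 123.] [308.  95.] 49 51 61 50 50 84 73 72 103 72 72 71 98 73 40 39 37 41 32 41 41 51 41 58 69
scene 1.6 [278. 123.] [311.  95.] 150 151 176 179 178 173 174 176 116 122 105 107 34 30 35 54 40 35 39 121 144 155 169 171 173
scene 1.7 [281. 123.] [314.  95.] 166 167 168 168 169 169 169 155 125 125 79 28 37 64 121 130 87 119 144 167 166 166 166 166 90
scene 1.8 [284. 124.] [317.  95.] 166 168 164 164 164 156 156 146 93 41 31 56 120 92 95 156 163 164 160 162 161 168 85 72 71
scene 1.9 [287. 125.] [321.  96.] 145 145 145 146 145 145 145 42 29 38 68 85 128 114 145 144 145 152 155 169 161 72 71 70 72
```

The lid follows the finger, now at about 1.6 rad (bright edge at side (222,130)). Continuing the sweep.

>>> {"api": "jog_arm", "payload": {
  "deltas": [
    [1,[-0.02,-0.003,-0.016],[0,0.0015,0]],
    [1,[-0.039,-0.004,-0.031],[0,0.0015,0]],
    [1,[-0.056,-0.005,-0.046],[0,0.0015,0]],
    [1,[-0.073,-0.006,-0.062],[0,0.0015,0]],
    [1,[-0.087,-0.007,-0.08],[0,0.0015,0]],
    [1,[-0.101,-0.008,-0.098],[0,0.0015,0]],
    [1,[-0.112,-0.009,-0.119],[0,0.0015,0]],
    [1,[-0.123,-0.01,-0.14],[0,0.0015,0]],
    [1,[-0.13,-0.01,-0.162],[0,0.0015,0]],
    [1,[-0.137,-0.011,-0.184],[0,0.0015,0]],
    [1,[-0.142,-0.011,-0.217],[0,0.0015,0]],
    [1,[-0.142,-0.011,-0.217],[0,0.0015,0]]
  ]
}}

```text
t: 25.12
tool_pos: [0.4785, 0.1498, 0.1112]
tool_rot: [-0.084, 2.623, 0.023]
contact_force: [-0.9, -0.3, -0.7]
opening: -0.0001
grip_force: 0.4
```

Run:
```python
from lidsee import *
see("side",np.arange(.1,1.0,.1));see("scene",np.arange(.1,1.0,.1))
rows([P(q) for q in (.4,.3,.2,.1,.05,0)]+[[-27,1,56.5],[-27,1,54.5],[-27,1,52.5]])
```

```text
side 0.1 [206. 177.] [200. 154.] 70 70 68 68 67 64 68 97 152 161 192 203 214 185 185 182 197 160 177 185 169 173 160 163 162
side 0.2 [204. 174.] [198. 151.] 71 71 64 72 96 142 161 146 165 176 185 123 141 141 160 117 148 150 157 160 146 137 137 144 107
side 0.3 [203. 171.] [197. 148.] 96 142 125 125 146 165 124 127 123 141 160 117 148 148 150 125 131 146 137 100 107 113 120 120 101
side 0.4 [202. 168.] [196. 145.] 146 165 176 127 123 123 141 104 117 148 150 125 131 146 137 137 100 107 113 120 101 116 101 74 74
side 0.5 [202. 164.] [196. 142.] 185 123 141 160 177 148 150 157 160 131 146 137 137 144 113 120 146 146 116 101 74 56 50 49 59
side 0.6 [202. 161.] [196. 138.] 177 185 169 173 173 160 163 162 171 144 153 160 160 146 171 119 61 49 50 52 52 62 65 76 97
side 0.7 [202. 157.] [196. 135.] 175 175 175 174 175 184 191 184 184 216 203 118 56 55 49 48 54 60 61 69 79 82 82 100 90
side 0.8 [203. 154.] [197. 132.] 175 185 216 183 183 209 196 120 60 57 54 54 49 54 56 53 50 50 61 70 74 58 49 54 54
side 0.9 [204. 150.] [198. 129.] 64 104 71 58 56 51 57 57 58 49 51 49 56 51 54 53 55 51 55 55 5
[... 931 characters left out ...]
38 35 39 38 39 40 41 70 72 72 70
scene 0.9 [263. 131.] [296. 103.] 51 51 50 50 50 59 37 27 40 40 38 37 36 36 34 39 38 41 40 41 69 72 72 72 72
25.2167 pos [0.4799 0.15   0.1137] rot [-0.084  2.62   0.023] F [-0.9 -0.3  0.2] op 0.0002 g 0.4
in nest mm [-16.4   0.8  94. ] tool vs nest axes deg [-0.  -0.2 -0. ]
turn fix [-0.0002 -0.0011 -0.0003]
[-17.   1.  91.] [0.002, 0.001, -0.007]
[-21.   1.  83.] [0.003, 0.001, -0.029]
[-24.   1.  75.] [0.007, 0.001, -0.05]
[-26.   1.  67.] [0.013, 0.001, -0.071]
[-27.   1.  63.] [0.017, 0.002, -0.08]
[-27.   1.  58.] [0.021, 0.002, -0.09]
[-27.   1.  56.] [0.024, 0.002, -0.094]
[-27.   1.  54.] [0.026, 0.002, -0.099]
[-27.   1.  52.] [0.029, 0.002, -0.103]
```

>>> {"api": "jog_arm", "payload": {
  "deltas": [
    [1,[0.003,0.001,-0.018],[0,-0.001,0]],
    [1,[0.003,0.001,-0.029],[0,-0.001,0]],
    [1,[0.005,0.001,-0.04],[0,-0.001,0]],
    [1,[0.007,0.001,-0.05],[0,-0.001,0]],
    [1,[0.009,0.001,-0.058],[0,-0.001,0]],
    [1,[0.012,0.001,-0.066],[0,-0.001,0]],
    [1,[0.012,0.001,-0.066],[0,-0.001,0]],
    [1,[0.012,0.001,-0.066],[0,-0.001,0]],
    [1,[0.012,0.001,-0.066],[0,-0.001,0]]
  ]
}}

```text
t: 25.97
tool_pos: [0.4852, 0.1504, 0.0882]
tool_rot: [-0.084, 2.615, 0.023]
contact_force: [-0.3, 0.0, 1.5]
opening: -0.0002
grip_force: 0.6
```

Run:
```python
from lidsee import *
rows([P(q) for q in (.1,.075,.05,.025,0)]+[[-27,1,57.5],[-27,1,56.5],[-27,1,55.5],[-27,1,54.5],[-27,1,80]])
```

```text
25.9667 pos [0.4852 0.1504 0.0882] rot [-0.084  2.615  0.023] F [-0.3  0.   1.5] op -0.0002 g 0.6
in nest mm [-24.6   0.9  69.2] tool vs nest axes deg [-0.   0.1 -0. ]
turn fix [-0.0002  0.0004 -0.0002]
[-26.   1.  67.] [-0.0, 0.0, -0.007]
[-26.   1.  65.] [0.001, 0.0, -0.012]
[-27.   1.  63.] [0.004, 0.0, -0.017]
[-27.   1.  61.] [0.006, 0.001, -0.022]
[-27.   1.  58.] [0.008, 0.001, -0.026]
[-27.   1.  58.] [0.009, 0.001, -0.028]
[-27.   1.  56.] [0.011, 0.001, -0.031]
[-27.   1.  56.] [0.012, 0.001, -0.033]
[-27.   1.  54.] [0.013, 0.001, -0.035]
[-27   1  80] [-0.019, -0.001, 0.02]
```

>>> {"api": "jog_arm", "payload": {
  "deltas": [
    [1,[0.001,0,-0.004],[0,0,0]],
    [1,[0.001,0,-0.008],[0,0,0]],
    [1,[0.001,0,-0.012],[0,0,0]],
    [1,[0.003,0,-0.015],[0,0,0]],
    [1,[0.004,0,-0.017],[0,0,0]],
    [1,[0.004,0,-0.017],[0,0,0]],
    [1,[0.004,0,-0.017],[0,0,0]]
  ]
}}

```text
t: 26.55
tool_pos: [0.4876, 0.1506, 0.0823]
tool_rot: [-0.084, 2.613, 0.024]
contact_force: [-0.0, 0.2, 3.3]
opening: -0.0001
grip_force: 1.2
```

Run:
```python
from lidsee import *
rows([[-27,1,60.5],[-27,1,58.5]])
```

```text
26.55 pos [0.4876 0.1506 0.0823] rot [-0.084  2.613  0.024] F [-0.   0.2  3.3] op -0.0001 g 1.2
in nest mm [-25.4   0.9  62.9] tool vs nest axes deg [-0.1  0.2 -0.1]
turn fix [-0.0004  0.0012 -0.0003]
[-27.   1.  60.] [-0.0, 0.0, -0.007]
[-27.   1.  58.] [0.002, 0.0, -0.012]
```

>>> {"api": "jog_arm", "payload": {
  "deltas": [
    [1,[0.001,0,-0.002],[0,0,0]],
    [1,[0.001,0,-0.004],[0,0,0]],
    [1,[0.002,0,-0.006],[0,0,0]],
    [1,[0.002,0,-0.006],[0,0,0]],
    [1,[0.002,0,-0.006],[0,0,0]]
  ]
}}

```text
t: 26.97
tool_pos: [0.4875, 0.1505, 0.0789]
tool_rot: [-0.084, 2.616, 0.023]
contact_force: [-2.5, 0.0, 3.5]
opening: -0.0001
grip_force: 2.4
```

>>> {"api": "jog_arm", "payload": {
  "deltas": [
    [1,[0.001,0,-0.002],[0,0,0]],
    [1,[0.002,0,-0.004],[0,0,0]],
    [1,[0.002,0,-0.004],[0,0,0]],
    [1,[0.002,0,-0.004],[0,0,0]]
  ]
}}

```text
t: 27.3
tool_pos: [0.4878, 0.1506, 0.0786]
tool_rot: [-0.084, 2.618, 0.023]
contact_force: [-22.1, -3.0, 22.4]
opening: -0.0001
grip_force: 15.4
```

>>> {"api": "jog_arm", "payload": {
  "deltas": [
    [1,[-0.012,0,0.021],[0,0,0]],
    [1,[-0.03,0,0.052],[0,0,0]],
    [1,[-0.06,0,0.104],[0,0,0]],
    [1,[-0.12,0,0.208],[0,0,0]],
    [1,[-0.18,0,0.31],[0,0,0]],
    [1,[-0.18,0,0.31],[0,0,0]],
    [1,[-0.18,0,0.31],[0,0,0]],
    [1,[-0.18,0,0.31],[0,0,0]]
  ]
}}

```text
t: 27.97
tool_pos: [0.4167, 0.1506, 0.2017]
tool_rot: [-0.084, 2.614, 0.024]
contact_force: [0.6, 0.3, -1.2]
opening: -0.0001
grip_force: 0.0
```

Run:
```python
from lidsee import *
see("side",np.r_[0,.05,.1,.2,.3]);see("scene",np.r_[0,.05,.1,.2,.3,.6,1.2,1.88])
c=ctrl.get_calibration("wrist");o=stat();im=ctrl.get_image("wrist");g=im.mean(2)
for q in (0,.03,.06,.1,.2,.3,.6): print(q,pts(c,q).round(1).tolist())
a,b=pts(c,0)
for t in (.15,.3,.7,.85):
    u,v=(a+(b-a)*t).round().astype(int);print(u,v,g[v-30:v+20:1,u].astype(int).tolist())
cv2.imwrite("pics/end.png",im[:,:,::-1])
```

```text
side 0.0 [208. 180.] [201. 156.] 88 116 126 155 89 100 115 140 94 114 141 187 196 194 185 187 185 142 142 148 110 130 138 161 109
side 0.05 [207. 179.] [200. 155.] 78 79 89 100 77 79 94 114 111 111 172 196 194 188 187 185 142 102 110 130 138 105 105 109 125
side 0.1 [206. 177.] [200. 154.] 89 71 71 77 79 73 81 111 172 190 189 188 187 184 184 114 102 92 96 98 105 109 97 96 93
side 0.2 [204. 174.] [198. 151.] 77 77 73 75 105 167 190 164 180 185 184 100 92 92 92 93 92 92 94 97 91 91 91 92 90
side 0.3 [203. 171.] [197. 148.] 105 167 149 149 164 180 143 145 100 92 92 93 92 92 92 93 91 91 91 91 90 91 89 89 91
scene 0.0 [264. 155.] [295. 128.] 112 152 179 179 178 179 169 181 181 181 181 157 181 181 181 172 180 179 180 178 177 179 181 178 151
scene 0.05 [264. 154.] [295. 126.] 73 104 104 104 74 73 73 73 74 63 142 141 145 140 154 136 102 73 73 86 72 74 73 72 101
scene 0.1 [263. 152.] [294. 125.] 73 73 73 73 72 73 74 73 72 100 115 117 145 143 139 83 73 72 73 73 72 72 72 73 73
scene 0.2 [262. 149.] [293. 122.] 74 73 73 74 74 73 74 73 74 73 73 73 72 73 73 74 72 73 73 73 72 72 72 74 72
scene 0.3 
[... 1060 characters left out ...]
 235, 234, 238, 222]
223 150 [54, 54, 53, 57, 57, 58, 56, 59, 60, 55, 53, 55, 58, 57, 64, 69, 69, 68, 67, 67, 69, 66, 69, 70, 71, 71, 71, 69, 69, 69, 69, 77, 113, 247, 237, 232, 232, 234, 235, 235, 235, 234, 234, 237, 234, 236, 236, 236, 237, 223]
293 150 [58, 52, 57, 57, 59, 57, 59, 59, 58, 58, 58, 56, 56, 59, 68, 66, 68, 68, 67, 68, 70, 69, 72, 72, 72, 74, 71, 70, 69, 71, 71, 85, 115, 245, 236, 231, 229, 231, 230, 232, 235, 232, 234, 234, 231, 235, 235, 234, 236, 215]
319 150 [57, 53, 56, 55, 53, 53, 57, 56, 58, 55, 53, 57, 53, 56, 63, 69, 65, 64, 67, 66, 67, 71, 69, 71, 69, 70, 69, 68, 67, 67, 65, 82, 98, 240, 234, 228, 229, 230, 230, 229, 234, 233, 234, 234, 228, 234, 233, 233, 234, 214]
```

Run:
```python
from lidsee import *
for n in range(2):
    c=ctrl.get_calibration("wrist");o=stat();im=ctrl.get_image("wrist");g=im.mean(2)
    for v in (154,156,158):
        b=np.where(g[v,120:400]>150)[0]+120;print(v,b.min(),b.max(),b.max()-b.min()+1)
    print([ (q,[(np.diff(proj(c,np.array([tn+N@(np.array([58-(118-d)*np.cos(q)+4*np.sin(q),y,54.5+(118-d)*np.sin(q)+4*np.cos(q)])/1e3) for y in (-85,85)]))[:,0][0]).round(1) for d in (0,3)]) for q in (0,.03,.06,.1)])
    hsv=None
```

```text
File "<stdin>", line 6
    print([ (q,[(np.diff(proj(c,np.array([tn+N@(np.array([58-(118-d)*np.cos(q)+4*np.sin(q),y,54.5+(118-d)*np.sin(q)+4*np.cos(q)])/1e3) for y in (-85,85)]))[:,0][0]).round(1) for d in (0,3)]) for q in (0,.03,.06,.1)])
                                                                                                                                                                                            ^
SyntaxError: closing parenthesis ']' does not match opening parenthesis '('
```

Run:
```python
from lidsee import *
def w(c,q,d):
    P=[tn+N@(np.array([58-(118-d)*np.cos(q)+4*np.sin(q),y,54.5+(118-d)*np.sin(q)+4*np.cos(q)])/1e3) for y in (-85,85)]
    a,b=proj(c,P);return round(b[0]-a[0],1),round(a[1],1)
c=ctrl.get_calibration("wrist");o=stat();im=ctrl.get_image("wrist");g=im.mean(2)
for v in (154,156,158,160,162):
    b=np.where(g[v,120:400]>150)[0]+120;print(v,b.min(),b.max(),b.max()-b.min()+1)
for q in (0,.03,.06,.1): print(q,[w(c,q,d) for d in (0,3,6)])
```

```text
28.1167 pos [0.4159 0.1502 0.1985] rot [-0.084  2.62   0.022] F [-0.8 -0.3  0.2] op -0.0 g 0.0
in nest mm [-29.3   5.  199.3] tool vs nest axes deg [ 0.  -0.2 -0. ]
154 170 346 177
156 170 345 176
158 170 346 177
160 168 348 181
162 168 349 182
0 [(np.float64(174.6), np.float64(150.5)), (np.float64(174.1), np.float64(153.5)), (np.float64(173.6), np.float64(156.6))]
0.03 [(np.float64(176.6), np.float64(151.3)), (np.float64(176.0), np.float64(154.3)), (np.float64(175.5), np.float64(157.4))]
0.06 [(np.float64(178.7), np.float64(152.2)), (np.float64(178.0), np.float64(155.3)), (np.float64(177.4), np.float64(158.3))]
0.1 [(np.float64(181.5), np.float64(153.6)), (np.float64(180.7), np.float64(156.7)), (np.float64(180.0), np.float64(159.8))]
```

```bash
python3 -c "
from station import ctrl
print(ctrl.get_obs()['t'],ctrl.finish_job())"
```

```text
the job is handed in; nothing more can be done
28.1667 None
```

I dropped the can, relay and choke into their own pockets and pressed the lid shut with about 31 N. It stayed shut after I let go, and I handed the job in at 28.2 s; the judging result was not shown to me. The images put the lid at 0–0.03 rad (limit 0.035), but measuring error is about as large, so I took the latch mainly from the hard stop and the lid not springing back.

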